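Turn the tube rack at the code reader

ROBOT

A 7-joint arm with a two-finger parallel gripper is mounted at the origin on the work surface. World frame = base frame: x ahead of the robot, y to its left, z up, the work surface at z = 0. Lengths are in m, angles in rad, forces in N, time in s.
With the tool pointing down it reaches from about 0.425 to 0.95 m from the base axis. Payload 4.7 kg.
Tool frame: the origin (TCP) lies on the centre line of the jaws, within the pads' length; the fingertips stand 11 mm ahead of it and the grasp point (between the pads) lies 8 mm behind it (tips_ahead is the distance from the TCP to the fingertips, in m); z points along the fingers, y is the direction in which the jaws open and shut (so a half turn about z gives the same grasp; the last joint's range is limited). The gripper opens to 87 mm and grips with 3 to 60 N. Pads are 19 mm wide; open, the fingers measure 117 mm over their backs; the gripper's body (75 mm by 190 mm) begins 51 mm behind the grasp point.
Start: joints at [1.293, 0.469, -0.049, 1.532, 0.024, 1.141, -0.082], TCP at [0.166, -0.654, 0.234] pointing down, gripper open.
Joint ranges: [-2.59, 2.59], [-0.33, 1.99], [-1.39, 1.29], [0.1, 2.45], [-1.04, 4.18], [0.21, 1.99], [-2.66, 2.66]. Speed limits (rad/s): [2.57, 2.57, 3.14, 3.14, 3.14, 3.14, 3.14].

INTERFACE

Orientations are given as a unit quaternion [w, x, y, z].
In Python, from bench import get_obs, read_camera, calibration, hand_in, tips_ahead gives the robot as it stands.
- The arm moves only by the tool arm_command, never from a script. Its argument "steps" is a list of rows, each a list of 4 numbers: the shift along the world's x, y, z in mm, then the turn about the world's z in degrees. A call has 1 to 20 rows; each row shifts and turns the pose as measured when the row begins; what a row does not reach is not made up. A row lasts 1/10 s, in which the tool goes at most 50 mm and 8.59 degrees, less where a joint would pass 70% of its speed; a pose out of reach is approached as far as the arm can. A call with a gripper value outside its range is refused whole. "claw" is the closure, from 0 (fully open) to 1 (shut), set as the call begins (left out, the last holds). The fingers move at their own pace and stop on an object; the grip force is fixed at half the most. Time passes only in rows, so rows that do not move let the fingers close. It gives the time, the measured TCP pose, the force and the opening at its end, in the units of the state.
- get_obs(): the state, without advancing time (a new reading comes with each control period).
- read_camera(name): name is "side" or "top" or "wrist"; returns the picture (384x512x3 uint8, red, green, blue); there is no depth.
- calibration(name): a dict with "intrinsics" (3x3 intrinsics, pixels), "k1" (the pictures are not rectified: a ray, as slopes to the right and down, at radius r is drawn at 1 + k1 r^2 times it, then the intrinsics apply), "R" (3x3) and "t" (3): a world point X has camera coordinates R X + t. Camera axes: x right, y down, z forward; pixel columns grow to the right and rows downward; lengths in m; the calibration is good to about 2 mm. A picture is of the moment at which its call begins: read the wrist's pose just before it. calibration takes no time and is no camera call; for the wrist camera it gives the pose at the moment of the call.
- hand_in(): hands the job in, once; it reports no verdict.
The state is a dict: "time_s": time; "joint_pos": joint angles; "joint_vel": joint speeds; "tau": joint torques, N m; "tool_pos": TCP position; "orientation": TCP orientation; "contact_force": force on the tool from outside, world axes, zero at the start; "torque": the same for the moment, N m; "grip_width": finger opening in m.
Only numpy, scipy, OpenCV 4.12 (cv2) and the standard library are available. Lean on these libraries where they do the work, as an engineer would, in place of code of your own. Each camera call takes 0.05 s, during which the arm holds its last target.

TASK

Present the small single-row tube rack to the code reader: stand it on the bench with a long side up against the stop bar, centred on the reader's window, and keep it there for a second so that the tubes are read. Then turn the rack a quarter turn and stand it with a short end (either one) up against the bar, again centred and square, so that the tag on its end is read, and leave it standing there. Leave the double-row rack and the dropper bottle where they are.

Things in the scene. Friction and masses are not known exactly. Their poses are not given: they have to be found in the camera images.
- tube_rack: Small steel tube rack, loose, 0.25 to 0.4 kg, rigid: one row of 4 capped tubes held fast. 100 mm long (x), 44 mm wide (y), steel to 75 mm high; caps along the middle reach 92 mm. Origin: centre of underside, z up. Both long sides are alike, so are both ends (white tag low on each). Grip from above across the 44 mm, on the side rails at heights 52 to 75 mm, so that fingers clear the stop bar.
- read_stop: Fixed, rigid code reader. Its stop bar is a steel strip 170 mm long, 32 mm high, 5 mm thick, with a window in the middle; behind it a low white reader housing, 110 mm wide, 32 mm high, to 82 mm behind the bar's face. Origin: on the bar's front face, mid-length, at bench height. x points square into the bar, away from the robot; y along it; z up. The rack stands on the bare bench at negative x.
- double_rack: Bystander, loose, 0.75 kg: larger steel rack with two rows of 6 of the same capped tubes, 144 by 60 mm, 92 mm high over the caps. Origin at the centre of its underside, x along its length.
- bottle: Bystander, loose: a small round amber dropper bottle with a black dropper top, 38 mm across, 92 mm high. Origin at the centre of its underside. (A fixed white open tray of glass slides, 85 by 65 mm and 22 mm high, stands on the opposite side of the reader.)
Things that resemble listed ones, but are neither listed nor needed, are in the scene too. What is shaped like the tube_rack but orange is not meant. What is shaped like the read_stop but green or yellow is not meant.

How it is judged:
By the outcome, as a careful person would: the job done as asked, in the order asked, and still so for the second after the job is handed in, with the robot touching nothing.
It also fails if it takes over 54 s, if anything falls off the work surface, if the arm or the gripper's body presses on something with over 40 N, if the wrist force passes 120 N, or if a joint passes its speed limit or range.

## Working session

There is one attempt and no reset: what is moved stays moved. The work goes in short steps, Python scripts to look and compute and a tool call to move; the robot and the scene stay as the last step left them, time stands still between calls to the robot, and variables do not carry over. Pictures are saved under pics/ and viewed, and the job is handed in when it is done.

Besides the shell and the picture viewer there is one more tool, called by a JSON object that holds its "op" and its "data". arm_command: Moves the arm, as the interface text tells. Its arguments: {"type":"object","properties":{"steps":{"type":"array","items":{"type":"array","items":{"type":"number"}}},"claw":{"type":"number"}},"required":["steps"]}

```bash
mkdir -p pics; cat > h.py <<'E'
import numpy as np, cv2
from bench import get_obs, read_camera, calibration, hand_in, tips_ahead
def snap(n,fn):
    c=calibration(n); im=read_camera(n); cv2.imwrite(f'pics/{fn}.png',im[:,:,::-1]); np.save(f'pics/{fn}.npy',{k:np.array(v) for k,v in c.items()},allow_pickle=True); return im,c
def load(fn): return cv2.imread(f'pics/{fn}.png'), np.load(f'pics/{fn}.npy',allow_pickle=True).item()
def ray(c,u,v):
    K=np.array(c['intrinsics']);k=float(c['k1'])
    d=np.array([(u-K[0,2])/K[0,0],(v-K[1,2])/K[1,1]]);s=d.copy()
    for _ in range(50): s=d/(1+k*(s@s))
    R=np.array(c['R']);t=np.array(c['t'])
    return -R.T@t, R.T@np.array([s[0],s[1],1.])
def atz(c,u,v,z):
    o,d=ray(c,u,v); return o+d*(z-o[2])/d[2]
def tri(obs):
    A=np.zeros((3,3));b=np.zeros(3);L=[]
    for c,u,v in obs:
        o,d=ray(c,u,v);d=d/np.linalg.norm(d);P=np.eye(3)-np.outer(d,d);A+=P;b+=P@o;L.append((o,P))
    X=np.linalg.solve(A,b); return X,[np.linalg.norm(P@(X-o)) for o,P in L]
def proj(c,X):
    p=np.array(c['R'])@np.array(X)+np.array(c['t']);s=p[:2]/p[2];s=s*(1+float(c['k1'])*(s@s));K=np.array(c['intrinsics'])
    return np.array([K[0,0]*s[0]+K[0,2],K[1,1]*s[1]+K[1,2]])
def crop(fn,x0,y0,x1,y1,out,f=4):
    im=cv2.imread(f'pics/{fn}.png')[y0:y1,x0:x1]; cv2.imwrite(f'pics/{out}.png',cv2.resize(im,None,fx=f,fy=f,interpolation=cv2.INTER_CUBIC))
E
python3 - <<'E'
from h import *
for n in ['side','top','wrist']: snap(n,n+'0')
print(get_obs(),tips_ahead)
for n in ['side','top']:
    c=calibration(n); print(n,-np.array(c['R']).T@c['t'],c['R'])
E
```

```text
{'time_s': 0.15, 'joint_pos': array([ 1.2930771 ,  0.46924235, -0.04856121,  1.53335776,  0.02411865,
        1.1410188 , -0.08228425]), 'joint_vel': array([ 0.00120327, -0.00083018, -0.00057154, -0.00307031,  0.00077823,
        0.00211091,  0.00015943]), 'tau': array([ 8.25313400e-04, -5.08427560e+01, -8.06462648e-02, -2.36420560e+01,
       -6.13145088e-02,  3.56418674e-02,  8.83626262e-05]), 'tool_pos': array([ 0.16611656, -0.65380983,  0.23277588]), 'orientation': array([-7.08937513e-04,  9.92269746e-01,  1.24097676e-01, -1.26882318e-04]), 'contact_force': array([ 0.53131132, -0.02778666,  0.87485688]), 'torque': array([-0.01763607,  0.00257239,  0.03643509]), 'grip_width': 0.08684406550033986} 0.011
side [0.26050588 0.84741635 0.72979782] [[-0.97225243 -0.23344514 -0.01511865]
 [-0.1256106   0.57547901 -0.80811255]
 [ 0.19735041 -0.78379033 -0.58883405]]
top [ 0.41102539 -0.05328929  1.32007389] [[-0.01725489 -0.9998415  -0.0043859 ]
 [-0.99808883  0.01748463 -0.05927038]
 [ 0.05933767  0.00335482 -0.99823233]]
```

View pics/top0.png

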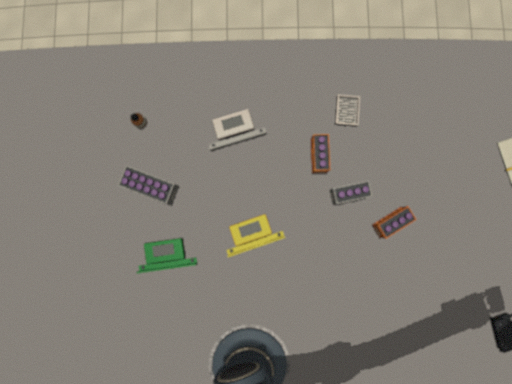

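View pics/side0.png

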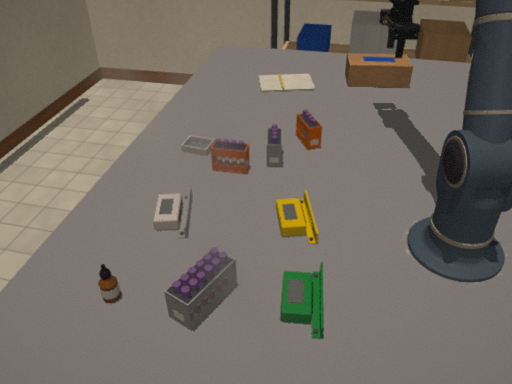

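View pics/wrist0.png

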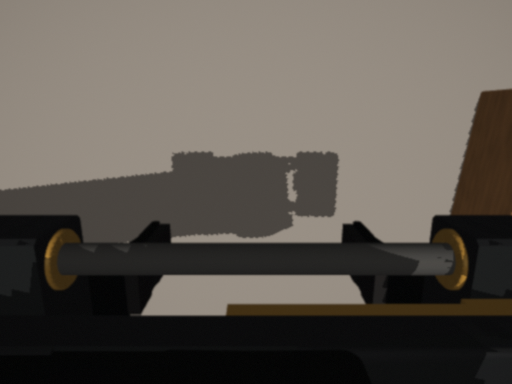

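The grey steel single-row rack is at top (352,193). Its orange look-alikes are at (320,154) and (394,222). The white/steel reader is at (236,132), with yellow (255,235) and green (167,255) decoys. I'll confirm these in enlarged crops.

```bash
python3 - <<'E'
from h import *
crop('top0',190,90,410,245,'c1',3.6)
crop('top0',315,165,390,220,'c2',10)
crop('side0',255,115,295,175,'c3',9)
crop('top0',200,100,275,155,'c4',10)
E
```

```text
(no output)
```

View pics/c2.png

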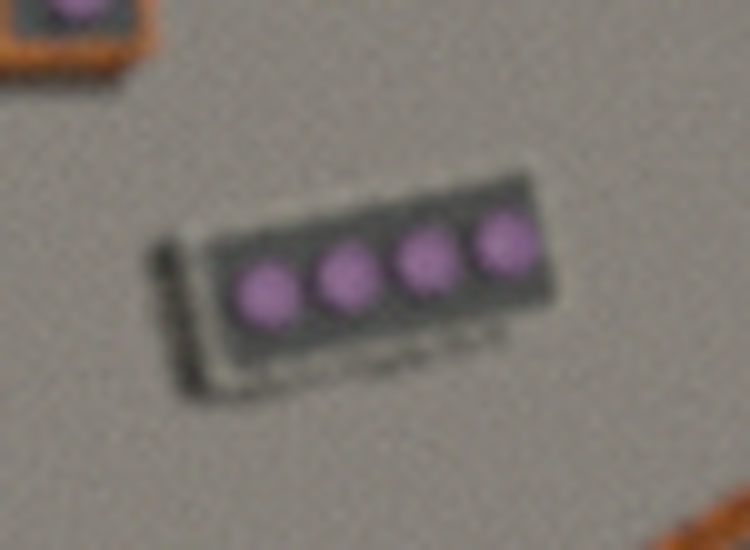

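View pics/c3.png

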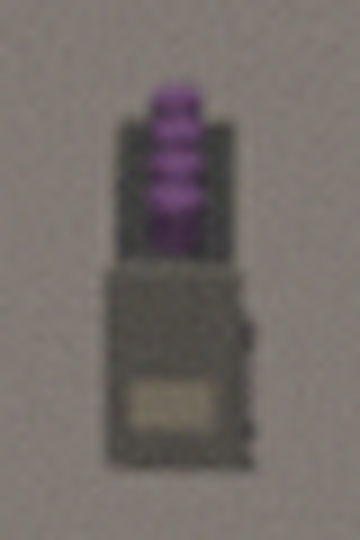

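View pics/c4.png

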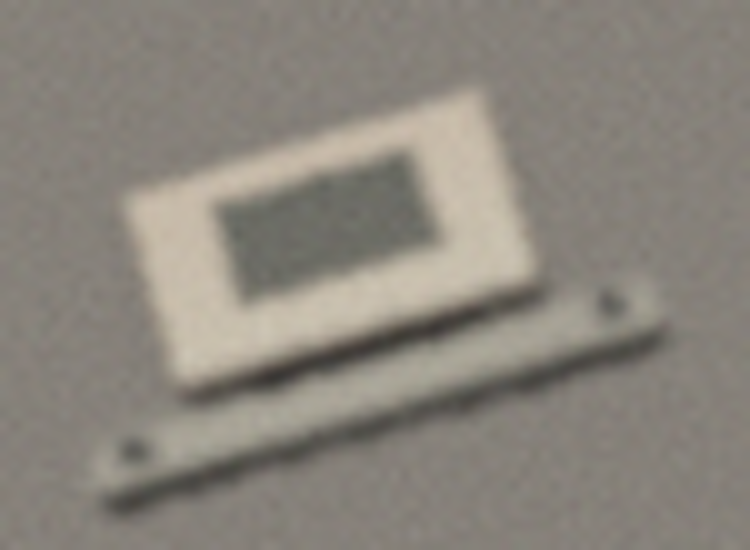

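```bash
python3 - <<'E'
from h import *
im,c=load('top0')
print('rack corners z75');
for p in [(215,235),(530,172),(555,300),(232,365)]: print(atz(c,315+p[0]/10,165+p[1]/10,.075).round(4))
print('caps z92')
for p in [(270,292),(349,275),(428,258),(507,242)]: print(atz(c,315+p[0]/10,165+p[1]/10,.092).round(4))
print('reader: bar bottom ends z0, housing corners z32')
for p in [(105,505),(660,340)]: print(atz(c,200+p[0]/10,100+p[1]/10,.0).round(4))
for p in [(135,450),(612,303)]: print(atz(c,200+p[0]/10,100+p[1]/10,.032).round(4))
for p in [(125,197),(482,90),(538,275),(185,390)]: print(atz(c,200+p[0]/10,100+p[1]/10,.032).round(4))
w=calibration('wrist'); o=get_obs()
C=-np.array(w['R']).T@w['t']; print('wristcam',C,np.array(w['R']).round(3),w['intrinsics'],w['k1'])
s=load('side0')[1]
# caps triangulated roughly: nearest end cap and far end cap
for (tu,tv),(su,sv) in [((342,194.2),(255+176/9,115+232/9)),((365.7,189.2),(255+176/9,115+105/9))]:
    print(tri([(c,tu,tv),(s,su,sv)]))
E
```

```text
rack corners z75
[ 0.4914 -0.2491  0.075 ]
[ 0.5072 -0.3362  0.075 ]
[ 0.4721 -0.342   0.075 ]
[ 0.456  -0.2528  0.075 ]
caps z92
[ 0.4748 -0.2609  0.092 ]
[ 0.479  -0.2823  0.092 ]
[ 0.4832 -0.3039  0.092 ]
[ 0.4871 -0.3255  0.092 ]
reader: bar bottom ends z0, housing corners z32
[0.6132 0.1015 0.    ]
[ 0.6585 -0.0603  0.    ]
[0.6238 0.0891 0.032 ]
[ 0.6634 -0.0467  0.032 ]
[0.6967 0.0914 0.032 ]
[ 0.7256 -0.0107  0.032 ]
[ 0.6718 -0.0259  0.032 ]
[0.6407 0.0748 0.032 ]
wristcam [ 0.23017427 -0.63831567  0.38410292] [[ 0.248 -0.969 -0.002]
 [-0.94  -0.241  0.24 ]
 [-0.233 -0.057 -0.971]] [[338.49971875   0.         255.87998639]
 [  0.         338.49971875 193.77595919]
 [  0.           0.           1.        ]] -0.0009247195305381488
(array([ 0.47642032, -0.26362572,  0.07491748]), [np.float64(0.0007796491671414215), np.float64(0.0007796491671413954)])
(array([ 0.48874431, -0.32664318,  0.08565898]), [np.float64(0.001272000115845668), np.float64(0.0012720001158456355)])
```

{"op": "arm_command", "data": {"steps": [[24,41,2,0],[24,41,2,0],[24,41,2,0],[24,41,2,0],[24,41,2,0],[24,41,2,0],[24,41,2,0],[24,41,2,0],[24,41,2,0],[24,41,2,0],[24,41,2,0],[24,41,2,0],[24,41,2,0],[24,41,2,0],[24,41,2,0],[24,41,2,0],[0,0,0,0],[0,0,0,0]], "claw": 0}}

```text
time_s: 1.95
tool_pos: [0.5527, 0.0329, 0.2622]
orientation: [-0.002, 0.993, 0.122, -0.002]
contact_force: [-0.3, -0.6, -1.1]
grip_width: 0.0869
```

```bash
python3 - <<'E'
from h import *
snap('wrist','r1')
E
```

```text
(no output)
```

View pics/r1.png

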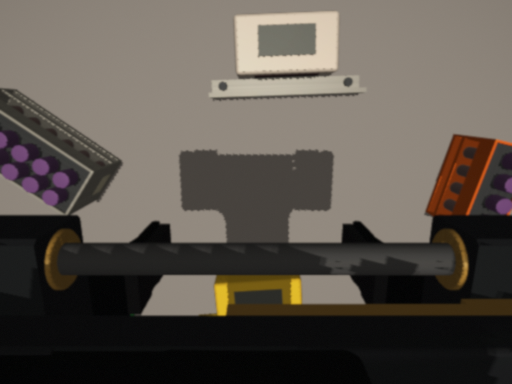

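{"op": "arm_command", "data": {"steps": [[11,-39,0,0],[11,-39,0,0],[0,0,0,0],[0,0,0,0]]}}

```text
time_s: 2.4
tool_pos: [0.5723, -0.051, 0.2619]
orientation: [-0.002, 0.993, 0.12, -0.002]
contact_force: [0.1, 1.4, 0.8]
grip_width: 0.0872
```

```bash
python3 - <<'E'
from h import *
snap('wrist','r2')
crop('r1',130,20,400,210,'r1c',2.9)
crop('r2',50,20,320,210,'r2c',2.9)
E
```

```text
(no output)
```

View pics/r2.png

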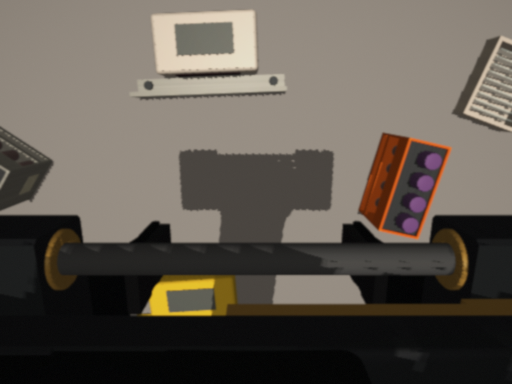

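View pics/r1c.png

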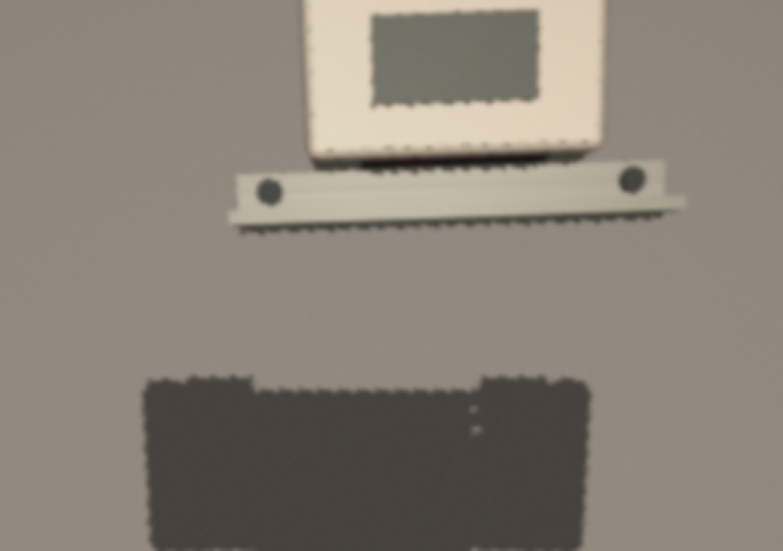

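```bash
python3 - <<'E'
from h import *
crop('r1',195,60,295,110,'a1',8); crop('r1',285,60,385,110,'a2',8)
crop('r2',120,60,220,110,'b1',8); crop('r2',205,60,305,110,'b2',8)
for a,b,o in [('a1','a2','A'),('b1','b2','B')]:
    cv2.imwrite(f'pics/{o}.png',np.vstack([cv2.imread(f'pics/{a}.png')[:290],cv2.imread(f'pics/{b}.png')[:290]]))
E
```

```text
(no output)
```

View pics/A.png

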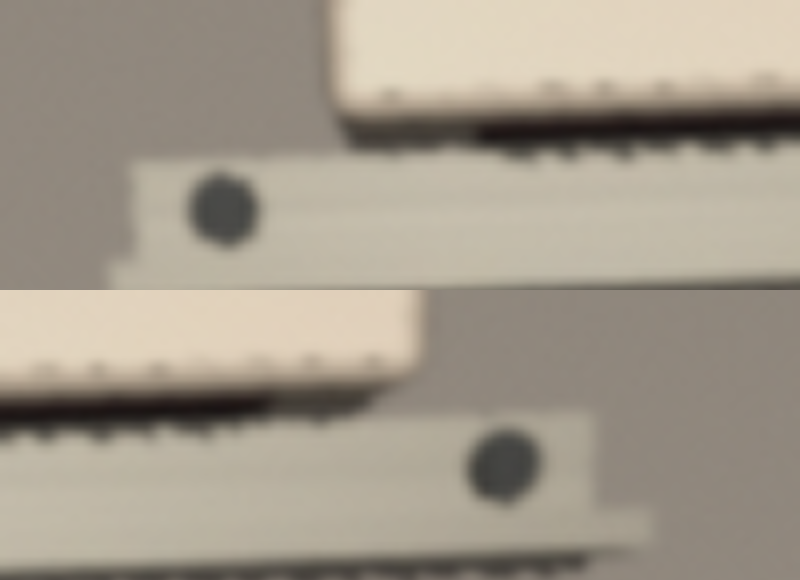

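View pics/B.png

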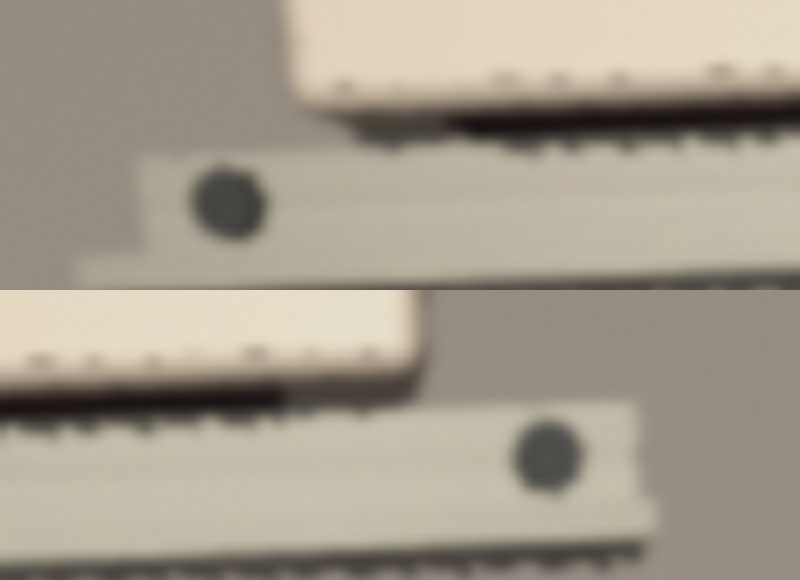

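```bash
python3 - <<'E'
from h import *
c1=load('r1')[1];c2=load('r2')[1]
P={'Lback':((208.5,92.75),(129.5,92.25)),'Rback':((366.2,87.1),(287.1,86.3)),'Lfront':((208.5,97.4),(129.5,97)),'Rfront':((366.2,91.9),(287.1,91.3)),
'holeL':((195+224/8,60+209/8),(120+229/8,60+203/8)),'holeR':((285+504/8,60+176/8),(205+547/8,60+166/8))}
X={}
for k,(a,b) in P.items():
    x,e=tri([(c1,*a),(c2,*b)]); X[k]=x; print(k,x.round(4),np.round(e,4), atz(c1,*a,.032).round(4),atz(c2,*b,.032).round(4))
for z in [.032]:
  for c,i in ((c1,0),(c2,1)):
    L=atz(c,*P['Lfront'][i],z);R=atz(c,*P['Rfront'][i],z); d=R-L
    print('mid',((L+R)/2).round(4),'len',np.linalg.norm(d).round(4),'yaw',np.degrees(np.arctan2(d[1],d[0]))+90)
    L=atz(c,*P['holeL'][i],0.002);R=atz(c,*P['holeR'][i],0.002); d=R-L
    print('holes',((L+R)/2).round(4),'len',np.linalg.norm(d).round(4),'yaw',np.degrees(np.arctan2(d[1],d[0]))+90)
E
```

```text
Lback [0.6208 0.1043 0.0264] [0.0003 0.0003] [0.6211 0.1036 0.032 ] [0.6208 0.1022 0.032 ]
Rback [ 0.6685 -0.062   0.0245] [0.0005 0.0005] [ 0.668  -0.0598  0.032 ] [ 0.6674 -0.0616  0.032 ]
Lfront [0.616  0.1031 0.0278] [0.0004 0.0004] [0.6164 0.1026 0.032 ] [0.6159 0.1015 0.032 ]
Rfront [ 0.6634 -0.0632  0.0258] [0.0006 0.0006] [ 0.6633 -0.0613  0.032 ] [ 0.6624 -0.063   0.032 ]
holeL [0.6326 0.0933 0.    ] [0.0002 0.0002] [0.6316 0.0899 0.032 ] [0.6328 0.0833 0.032 ]
holeR [ 6.723e-01 -4.660e-02 -4.000e-04] [0.0002 0.0002] [ 0.6682 -0.0392  0.032 ] [ 0.6693 -0.0459  0.032 ]
mid [0.6398 0.0206 0.032 ] len 0.1705 yaw 15.972554037324215
holes [0.6524 0.0236 0.002 ] len 0.1447 yaw 15.847579247201011
mid [0.6391 0.0193 0.032 ] len 0.1709 yaw 15.789829833053972
holes [0.6521 0.023  0.002 ] len 0.1448 yaw 15.816004734537387
```

The steel bar is at (0.6395, 0.020), yaw 15.9°. Its length comes out at 170.5 mm and the hole pair sits symmetrically about the middle, so I'm confident in it. Next I'll view the rack.

{"op": "arm_command", "data": {"steps": [[-7,-30,0,7.9],[-7,-30,0,7.9],[-7,-30,0,7.9],[-7,-30,0,7.9],[-7,-30,0,7.9],[-7,-30,0,7.9],[-7,-30,0,7.9],[-7,-30,0,7.9],[-7,-30,0,7.9],[-7,-30,0,7.9],[-7,-30,0,7.9],[0,0,0,0],[0,0,0,0]]}}

```text
time_s: 3.75
tool_pos: [0.4862, -0.3834, 0.2633]
orientation: [-0.0, 0.609, 0.793, -0.004]
contact_force: [0.4, 0.4, 0.4]
grip_width: 0.087
```

```bash
python3 - <<'E'
from h import *
snap('wrist','k1')
E
```

{"op": "arm_command", "data": {"steps": [[35,7,0,0],[35,7,0,0],[0,0,0,0],[0,0,0,0]]}}

```text
time_s: 4.2
tool_pos: [0.5581, -0.3642, 0.2639]
orientation: [-0.001, 0.608, 0.794, -0.005]
contact_force: [-0.1, 0.3, -0.4]
grip_width: 0.087
```

```bash
python3 - <<'E'
from h import *
snap('wrist','k2')
E
```

```text
(no output)
```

View pics/k1.png

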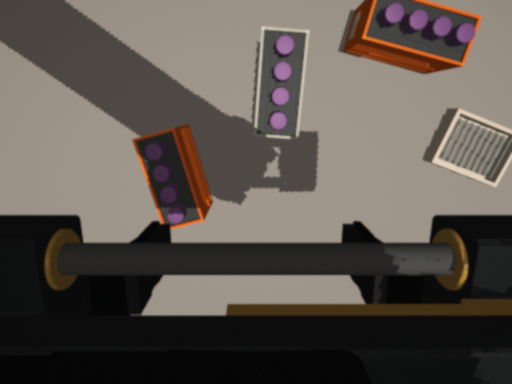

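View pics/k2.png

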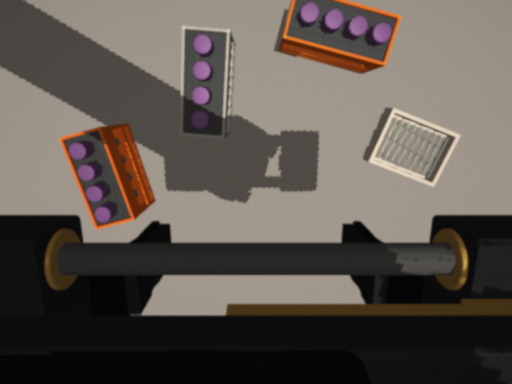

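```bash
python3 - <<'E'
from h import *
crop('k1',245,15,325,145,'a',4.6);crop('k2',170,15,250,145,'b',4.6)
cv2.imwrite('pics/K.png',np.hstack([cv2.imread('pics/a.png'),cv2.imread('pics/b.png')]))
print(cv2.imread('pics/K.png').shape)
E
```

```text
(598, 736, 3)
```

View pics/K.png

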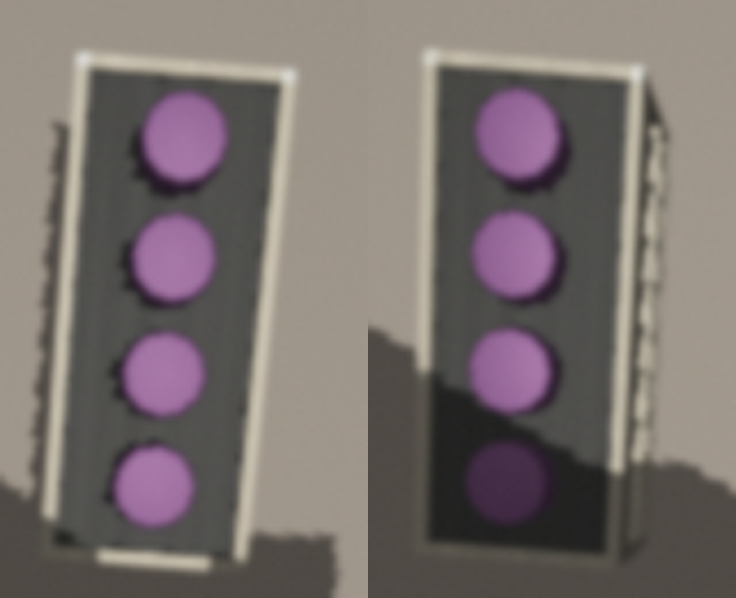

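```bash
python3 - <<'E'
from h import *
c1=load('k1')[1];c2=load('k2')[1]
A={'TL':(78,55),'TR':(296,72),'BL':(42,549),'BR':(245,565)}
B={'TL':(56,50),'TR':(276,70),'BL':(50,548),'BR':(250,560)}
X={}
g=lambda p,ox:(ox+p[0]/4.6,15+p[1]/4.6)
for k in A:
    a=g(A[k],245);b=g(B[k],170)
    x,e=tri([(c1,*a),(c2,*b)]);X[k]=x
    print(k,x.round(4),np.round(e,4),atz(c1,*a,.075).round(4),atz(c2,*b,.075).round(4))
for c,D,ox in ((c1,A,245),(c2,B,170)):
    q={k:atz(c,*g(D[k],ox),.075) for k in D}
    d=(q['TL']+q['TR']-q['BL']-q['BR'])/2; w=(q['TR']+q['BR']-q['TL']-q['BL'])/2
    print('ctr',(sum(q.values())/4).round(4),'len',np.linalg.norm(d).round(4),np.linalg.norm(w).round(4),'axis',np.degrees(np.arctan2(d[1],d[0])),np.degrees(np.arctan2(w[1],w[0])))
for a,b in zip([(184,137),(173,258),(163,374),(154,486)],[(518-368,133),(514-368,255),(510-368,370),(507-368,482)]):
    x,e=tri([(c1,*g(a,245)),(c2,*g(b,170))]);print('cap',x.round(4),np.round(e,4))
o=get_obs();q=o['orientation'];print(o['tool_pos'],2*np.degrees(np.arctan2(q[2],q[1]))-90)
E
```

```text
TL [ 0.4552 -0.248   0.0745] [0.0003 0.0003] [ 0.4553 -0.2484  0.075 ] [ 0.4552 -0.2477  0.075 ]
TR [ 0.4985 -0.2395  0.0727] [0.0001 0.0001] [ 0.4983 -0.2401  0.075 ] [ 0.4987 -0.2398  0.075 ]
BL [ 0.4738 -0.3451  0.0699] [0.0002 0.0002] [ 0.4737 -0.3445  0.075 ] [ 0.4748 -0.3446  0.075 ]
BR [ 0.517  -0.3362  0.0727] [0.0003 0.0003] [ 0.5168 -0.3364  0.075 ] [ 0.5171 -0.3357  0.075 ]
ctr [ 0.486  -0.2923  0.075 ] len 0.098 0.0439 axis 100.84994000739297 10.820134919011487
ctr [ 0.4865 -0.292   0.075 ] len 0.0983 0.0437 axis 101.15950653127207 11.098090691505979
cap [ 0.4796 -0.2598  0.0885] [0.0002 0.0002]
cap [ 0.4838 -0.2817  0.0881] [0.0001 0.0001]
cap [ 0.488  -0.3034  0.0882] [0.0002 0.0002]
cap [ 0.4924 -0.3251  0.0882] [0.0002 0.0002]
[ 0.5583398  -0.36352336  0.26401901] 15.1746060059574
```

{"op": "arm_command", "data": {"steps": [[-24,24,-20,-1.4],[-24,24,-20,-1.4],[-24,24,-20,-1.4],[0,0,-30,0],[0,0,-30,0],[0,0,0,0],[0,0,0,0]], "claw": 0.2}}

```text
time_s: 4.95
tool_pos: [0.4778, -0.2888, 0.1441]
orientation: [0.002, 0.639, 0.769, -0.007]
contact_force: [0.0, 0.3, 1.3]
grip_width: 0.0698
```

```bash
cat >> h.py <<'E'
def pose():
    o=get_obs();q=o['orientation'];print('t',o['time_s'],'pos',(o['tool_pos']*1000).round(2),'jaw',round(2*np.degrees(np.arctan2(q[2],q[1]))-90,2),'F',o['contact_force'].round(2),'M',o['torque'].round(2),'w',round(o['grip_width'],4));return o
E
python3 -c "from h import *;pose()"
```

```text
t 4.95 pos [ 477.83 -288.77  144.12] jaw 10.56 F [0.05 0.27 1.32] M [-0.01 -0.14  0.01] w 0.0698
```

{"op": "arm_command", "data": {"steps": [[8,-3.5,-20,0.4],[0,0,-20,0],[0,0,0,0]]}}

```text
time_s: 5.25
tool_pos: [0.4886, -0.295, 0.1089]
orientation: [0.007, 0.637, 0.771, -0.007]
contact_force: [-0.1, -0.4, 0.1]
grip_width: 0.0696
```

```bash
python3 -c "
from h import *;pose();snap('wrist','g1')"
```

```text
t 5.25 pos [ 488.64 -295.    108.91] jaw 10.82 F [-0.06 -0.4   0.11] M [ 0.04 -0.09  0.03] w 0.0696
```

View pics/g1.png

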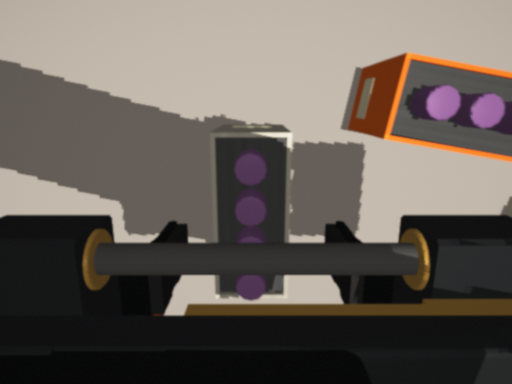

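{"op": "arm_command", "data": {"steps": [[-2,2.5,-16,0.2],[0,0,-16,0],[0,0,-12,0],[0,0,0,0],[0,0,0,0]]}}

```text
time_s: 5.8
tool_pos: [0.4923, -0.2957, 0.0714]
orientation: [0.014, 0.637, 0.771, -0.006]
contact_force: [-0.2, -0.3, -0.1]
grip_width: 0.0695
```

```bash
python3 -c "
from h import *;o=pose();print(o['orientation'])"
```

```text
t 5.8 pos [ 492.3  -295.74   71.36] jaw 10.9 F [-0.15 -0.32 -0.12] M [ 0.09 -0.09  0.01] w 0.0695
[ 0.01413015  0.63668628  0.77097285 -0.00563793]
```

{"op": "arm_command", "data": {"steps": [[-5,3,12,0],[0,0,12,0]]}}

```text
time_s: 6.0
tool_pos: [0.4864, -0.2921, 0.0961]
orientation: [0.013, 0.637, 0.771, -0.006]
contact_force: [-0.5, 0.7, 0.0]
grip_width: 0.07
```

```bash
python3 -c "
from h import *;o=pose();print(o['orientation'],o['joint_pos'],o['joint_vel'])"
```

```text
t 6.0 pos [ 486.43 -292.06   96.07] jaw 10.91 F [-0.46  0.72  0.02] M [-0.01 -0.14 -0.03] w 0.07
[ 0.01287025  0.63660121  0.77106429 -0.00575505] [ 0.89619434  0.51062717 -0.57448824  1.91405505  0.40316731  0.80780244
  0.29193837] [ 0.0922528  -0.15846831 -0.10480913 -0.10525771 -0.14462842  0.23027351
  0.12835948]
```

{"op": "arm_command", "data": {"steps": [[0,0,0,0],[0,0,0,0]]}}

```text
time_s: 6.2
tool_pos: [0.4881, -0.2929, 0.0999]
orientation: [0.016, 0.637, 0.771, -0.005]
contact_force: [-0.3, 0.3, -0.6]
grip_width: 0.0697
```

```bash
python3 -c "
from h import *;o=pose();print(o['orientation'],o['joint_pos'],o['joint_vel'])"
```

```text
t 6.2 pos [ 488.12 -292.86   99.87] jaw 10.9 F [-0.29  0.33 -0.6 ] M [ 0.03 -0.04  0.01] w 0.0697
[ 0.0160246   0.63666471  0.77095512 -0.00542795] [ 0.89741942  0.50535617 -0.57624989  1.91158309  0.4019689   0.80877914
  0.29292349] [ 0.00202869 -0.0233585  -0.00615838 -0.01490762 -0.00777533  0.0038834
  0.00512887]
```

{"op": "arm_command", "data": {"steps": [[0,0,-4,0],[0,0,-4,0],[0,0,-4,0]]}}

```text
time_s: 6.5
tool_pos: [0.4885, -0.2933, 0.0879]
orientation: [0.017, 0.637, 0.771, -0.005]
contact_force: [0.1, -0.1, 0.1]
grip_width: 0.0698
```

```bash
python3 -c "
from h import *;o=pose();print(o['orientation'],o['joint_pos'],o['joint_vel'])"
```

```text
t 6.5 pos [ 488.51 -293.27   87.88] jaw 10.88 F [ 0.06 -0.05  0.07] M [ 0.03 -0.14 -0.  ] w 0.0698
[ 0.01697838  0.63679881  0.77082422 -0.00538809] [ 0.88851612  0.52088979 -0.56557956  1.92006077  0.41707876  0.78476952
  0.27971282] [-0.03192291  0.0616358   0.03713728  0.03324389  0.05263514 -0.07784853
 -0.04531945]
```

{"op": "arm_command", "data": {"steps": [[0,0,-1,0],[0,0,0,0]]}}

```text
time_s: 6.7
tool_pos: [0.4877, -0.2929, 0.0852]
orientation: [0.016, 0.637, 0.771, -0.006]
contact_force: [0.7, 0.1, 0.1]
grip_width: 0.0698
```

```bash
python3 -c "
from h import *;o=pose();print(o['orientation'],o['joint_vel'])"
```

```text
t 6.7 pos [ 487.66 -292.86   85.19] jaw 10.89 F [0.69 0.12 0.11] M [ 0.04 -0.02 -0.04] w 0.0698
[ 0.01553904  0.63675702  0.77088794 -0.00555202] [-0.00263155  0.0088008   0.00139275  0.00399934  0.00091178 -0.0015768
 -0.0005737 ]
```

{"op": "arm_command", "data": {"steps": [[0,0,0,0],[0,0,0,0],[0,0,0,0]]}}

```text
time_s: 7.0
tool_pos: [0.4876, -0.2927, 0.0848]
orientation: [0.015, 0.637, 0.771, -0.006]
contact_force: [0.3, -0.7, 0.9]
grip_width: 0.0696
```

```bash
python3 -c "
from h import *;o=pose();print(o['orientation'],o['joint_vel'])"
```

```text
t 7.0 pos [ 487.61 -292.7    84.78] jaw 10.9 F [ 0.27 -0.69  0.88] M [ 0.02 -0.08  0.01] w 0.0696
[ 0.01517469  0.63666512  0.77097133 -0.00551964] [-0.00134614  0.00193288  0.00243993 -0.00016146 -0.00069338 -0.0007361
 -0.00036376]
```

{"op": "arm_command", "data": {"steps": [[0,0,25,0],[0,0,15,0],[0,0,9,0],[0,0,5,0],[0,0,3,0],[0,0,1,0],[0,0,0,0]]}}

```text
time_s: 7.7
tool_pos: [0.4866, -0.2925, 0.1445]
orientation: [0.014, 0.637, 0.771, -0.006]
contact_force: [-0.2, -0.2, -0.0]
grip_width: 0.0695
```

```bash
python3 -c "
from h import *;o=pose();print(o['orientation'],o['joint_vel'])"
```

```text
t 7.7 pos [ 486.65 -292.46  144.47] jaw 10.89 F [-0.2  -0.2  -0.03] M [ 0.06 -0.12  0.01] w 0.0695
[ 0.01436159  0.63676484  0.7709027  -0.00577171] [-0.00065217  0.00285348  0.00069622  0.00302717  0.0013966   0.00027481
  0.00083048]
```

{"op": "arm_command", "data": {"steps": [[0,0,-2,0],[0,0,-5,0],[0,0,-10,0],[0,0,-15,0],[0,0,-20,0],[0,0,0,0],[0,0,0,0]]}}

```text
time_s: 8.4
tool_pos: [0.4846, -0.2914, 0.085]
orientation: [0.011, 0.637, 0.771, -0.006]
contact_force: [-0.6, -0.4, 0.1]
grip_width: 0.0697
```

```bash
python3 -c "
from h import *;o=pose();print(o['orientation'],o['joint_vel'])"
```

```text
t 8.4 pos [ 484.56 -291.44   85.03] jaw 10.91 F [-0.56 -0.44  0.08] M [ 0.   -0.17 -0.03] w 0.0697
[ 0.01125724  0.636634    0.77106017 -0.00605275] [-0.00250281  0.02548064  0.00512451  0.02286318  0.00887177 -0.00220673
 -0.00735593]
```

{"op": "arm_command", "data": {"steps": [[1.5,-0.5,-2,0],[0,0,-4,0],[0,0,-7,0],[0,0,-8,0],[0,0,0,0],[0,0,0,0]]}}

```text
time_s: 9.0
tool_pos: [0.4872, -0.2924, 0.0636]
orientation: [0.013, 0.637, 0.771, -0.006]
contact_force: [0.1, -0.1, 0.3]
grip_width: 0.0696
```

```bash
python3 -c "
from h import *;o=pose();print(o['orientation'],o['joint_vel'])"
```

```text
t 9.0 pos [ 487.21 -292.4    63.6 ] jaw 10.9 F [ 0.14 -0.14  0.25] M [-0.01 -0.1  -0.04] w 0.0696
[ 0.01258007  0.63668752  0.77099745 -0.00580339] [-5.35720058e-05  6.77866314e-03  1.39053986e-03  7.09458734e-03
  2.23292916e-03 -3.14425244e-03 -4.08832379e-03]
```

{"op": "arm_command", "data": {"steps": [[0,0,0,0],[0,0,0,0],[0,0,0,0],[0,0,0,0],[0,0,0,0],[0,0,0,0]], "claw": 1}}

```text
time_s: 9.6
tool_pos: [0.4868, -0.2927, 0.064]
orientation: [0.013, 0.637, 0.771, -0.006]
contact_force: [-0.6, 0.3, -0.2]
grip_width: 0.0434
```

```bash
python3 -c "
from h import *;o=pose();print(o['orientation'],o['joint_vel'])"
```

```text
t 9.6 pos [ 486.85 -292.73   64.04] jaw 10.88 F [-0.58  0.29 -0.15] M [ 0.03 -0.11  0.01] w 0.0434
[ 0.0126231   0.63681211  0.77089052 -0.00622856] [ 1.06659154e-03 -2.79103842e-03 -2.61954415e-04  9.71287340e-05
  8.73433566e-04 -1.24872460e-03  2.07781212e-03]
```

{"op": "arm_command", "data": {"steps": [[0,0,30,0],[0,0,30,0],[0,0,22,0],[0,0,14,0],[0,0,8,0],[0,0,5,0],[0,0,2,0],[0,0,0,0]]}}

```text
time_s: 10.4
tool_pos: [0.4829, -0.2907, 0.1742]
orientation: [0.007, 0.637, 0.771, -0.007]
contact_force: [0.4, -0.2, -2.3]
grip_width: 0.044
```

```bash
python3 -c "
from h import *;o=pose();print(o['orientation'],o['joint_vel']);snap('wrist','l1')"
```

```text
t 10.4 pos [ 482.89 -290.66  174.16] jaw 10.92 F [ 0.37 -0.18 -2.27] M [ 0.03 -0.08  0.01] w 0.044
[ 0.00735378  0.63656803  0.77115703 -0.00662587] [ 0.00036316  0.00927124  0.00157359  0.00771178  0.00197292 -0.00178774
 -0.0010947 ]
```

View pics/l1.png

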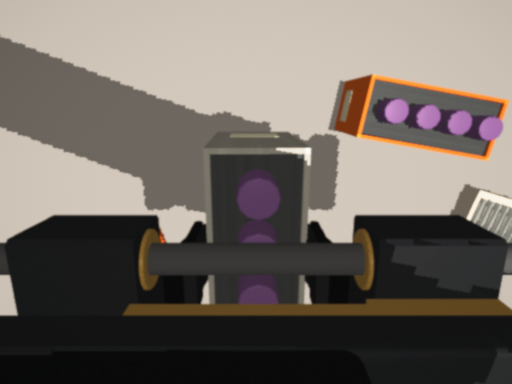

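{"op": "arm_command", "data": {"steps": [[6,15,2,0.5],[12,32,2,0.5],[12,32,0,0.5],[12,32,0,0.5],[12,32,0,0.5],[12,32,0,0.5],[12,32,0,0.5],[12,32,0,0.5],[12,32,0,0.5],[6,15,0,0.5],[2,6,0,0],[1,3,0,0],[0,0,0,0]]}}

```text
time_s: 11.75
tool_pos: [0.5918, 0.0321, 0.1725]
orientation: [0.0, 0.597, 0.803, -0.005]
contact_force: [0.2, 0.3, -3.1]
grip_width: 0.0442
```

```bash
python3 -c "
from h import *;o=pose();print(o['orientation'],o['joint_pos'])"
```

```text
t 11.75 pos [591.81  32.15 172.5 ] jaw 16.75 F [ 0.15  0.35 -3.09] M [ 0.01 -0.12 -0.01] w 0.0442
[ 3.61033146e-05  5.96533867e-01  8.02571717e-01 -5.09732225e-03] [ 0.39141878  0.49303892 -0.70536656  1.76635916  0.37431403  1.02749
 -0.16264449]
```

{"op": "arm_command", "data": {"steps": [[1,-8,-4,-0.3],[1,-8,-10,-0.3],[0.5,-6,-18,-0.3],[0,-2,-20,0],[0,-1,-18,0],[0,0,-10,0],[0,0,-5,0],[0,0,-2,0],[0,0,0,0]]}}

```text
time_s: 12.65
tool_pos: [0.5928, -0.0103, 0.0784]
orientation: [0.001, 0.611, 0.791, -0.009]
contact_force: [-0.5, -0.1, -2.3]
grip_width: 0.0442
```

```bash
python3 -c "
from h import *;o=pose();print(o['orientation']);snap('wrist','p1')"
```

```text
t 12.65 pos [592.8  -10.34  78.39] jaw 14.64 F [-0.53 -0.06 -2.33] M [-0.01 -0.11 -0.05] w 0.0442
[ 0.00109861  0.61125208  0.79138098 -0.00926431]
```

View pics/p1.png

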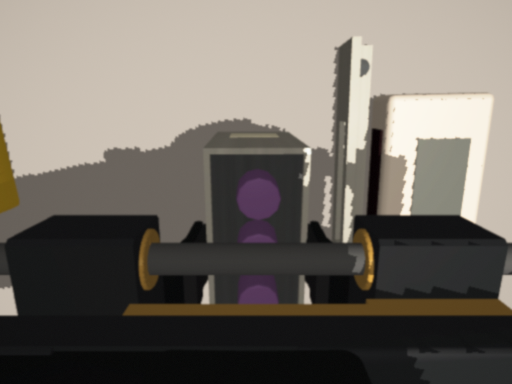

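```bash
python3 -c "
from h import *
crop('p1',195,120,375,220,'p1c',4.4)"
```

View pics/p1c.png

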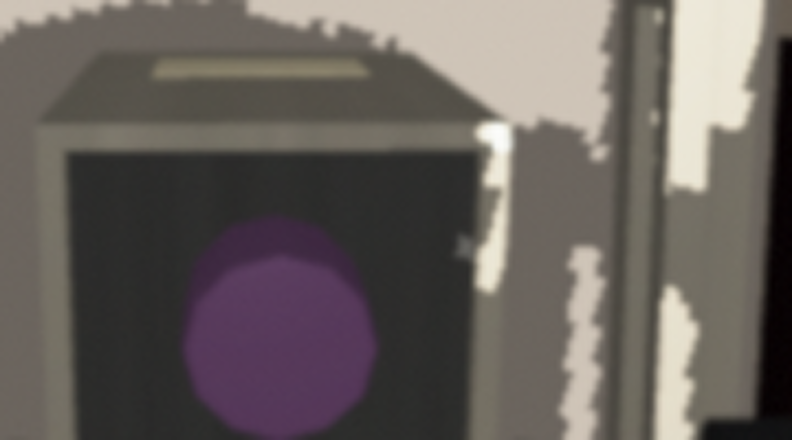

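```bash
python3 -c "
from h import *
c=load('p1')[1];T=np.array([.5928,-.01034])
j=np.radians(14.64);y=np.array([np.cos(j),np.sin(j)]);x=np.array([-y[1],y[0]])
for n,p,z in [('TL',(203.2,148.2),.0894),('TR',(311.4,148.2),.0894),('cap',(258.6,198.4),.1064),('BL',(217.7,131.4),.0144),('BR',(287,131.4),.0144)]:
    q=atz(c,*p,z)[:2]-T; print(n,'tool x',(q@x).round(4),'y',(q@y).round(4))
"
```

```text
TL tool x 0.0495 y -0.0208
TR tool x 0.0497 y 0.0238
cap tool x 0.0329 y 0.0022
BL tool x 0.051 y -0.0239
BR tool x 0.0511 y 0.0194
```

{"op": "arm_command", "data": {"steps": [[1,4,0,0.4],[2,6,-2,0.5],[2,5,-2,0.3],[1,2,-2,0],[0,1,-1,0],[0,0,0,0]]}}

```text
time_s: 13.3
tool_pos: [0.6013, 0.0115, 0.0736]
orientation: [0.003, 0.601, 0.799, -0.007]
contact_force: [1.5, 0.1, -2.7]
grip_width: 0.0441
```

```bash
python3 -c "
from h import *;o=pose();print(o['orientation'])"
```

```text
t 13.3 pos [601.3   11.52  73.64] jaw 16.09 F [ 1.5   0.05 -2.67] M [-0.04 -0.12  0.02] w 0.0441
[ 0.00314157  0.60116928  0.79908349 -0.00715549]
```

{"op": "arm_command", "data": {"steps": [[0.3,-1,-1.5,-0.1],[0.3,-1,-2,-0.1],[0,0,-2,0],[0,0,-1,0],[0,0,-0.5,0],[0,0,0,0]]}}

```text
time_s: 13.9
tool_pos: [0.6017, 0.0082, 0.0657]
orientation: [0.003, 0.603, 0.798, -0.008]
contact_force: [-0.2, -0.8, -2.0]
grip_width: 0.0439
```

```bash
python3 -c "
from h import *;o=pose();print(o['orientation'])"
```

```text
t 13.9 pos [601.66   8.22  65.66] jaw 15.79 F [-0.25 -0.78 -2.01] M [ 0.03 -0.18 -0.04] w 0.0439
[ 0.00302629  0.60323185  0.79752276 -0.00772138]
```

{"op": "arm_command", "data": {"steps": [[2,0.7,0,0],[4,1.2,0,0],[4,1.3,0,0],[2.5,0.8,0,0],[1,0.4,0,0],[0,0,0,0]]}}

```text
time_s: 14.5
tool_pos: [0.617, 0.0133, 0.066]
orientation: [0.003, 0.603, 0.798, -0.007]
contact_force: [-0.7, 0.3, -3.3]
grip_width: 0.0441
```

```bash
python3 -c "
from h import *;o=pose();print(o['orientation'])"
```

```text
t 14.5 pos [617.03  13.34  65.95] jaw 15.8 F [-0.69  0.27 -3.27] M [ 0.08 -0.13  0.01] w 0.0441
[ 0.00332838  0.60319654  0.79755309 -0.00720515]
```

{"op": "arm_command", "data": {"steps": [[0,0,-0.7,0],[0,0,-0.7,0],[0,0,-0.7,0],[0,0,0,0]]}}

```text
time_s: 14.9
tool_pos: [0.617, 0.0139, 0.0646]
orientation: [0.003, 0.603, 0.798, -0.007]
contact_force: [-0.9, -0.0, -1.8]
grip_width: 0.0444
```

{"op": "arm_command", "data": {"steps": [[0.7,0.2,0,0],[0.7,0.2,0,0],[0.7,0.2,0,0]]}}

```text
time_s: 15.2
tool_pos: [0.6185, 0.014, 0.0646]
orientation: [0.003, 0.603, 0.798, -0.008]
contact_force: [-0.7, 0.0, -0.4]
grip_width: 0.0441
```

```bash
python3 -c "
from h import *;o=pose();print(o['orientation'])"
```

```text
t 15.2 pos [618.49  14.02  64.55] jaw 15.79 F [-0.75  0.03 -0.4 ] M [-0.11  0.16 -0.03] w 0.0441
[ 0.0031628   0.60324974  0.79750709 -0.00788631]
```

{"op": "arm_command", "data": {"steps": [[1,0.3,0,0],[1,0.3,0,0]]}}

```text
time_s: 15.4
tool_pos: [0.6194, 0.0142, 0.0645]
orientation: [0.002, 0.603, 0.798, -0.009]
contact_force: [-4.6, -1.2, 4.1]
grip_width: 0.0436
```

{"op": "arm_command", "data": {"steps": [[1,0.3,0,0],[1,0.3,0,0]]}}

```text
time_s: 15.6
tool_pos: [0.6196, 0.0142, 0.0646]
orientation: [0.001, 0.603, 0.798, -0.012]
contact_force: [-4.8, -1.1, 3.9]
grip_width: 0.044
```

```bash
python3 -c "
from h import *;o=pose();print(o['orientation'])"
```

```text
t 15.6 pos [619.65  14.23  64.61] jaw 15.83 F [-4.8  -1.08  3.92] M [-0.33  1.08  0.11] w 0.044
[ 0.00132139  0.60293563  0.79770479 -0.0115739 ]
```

{"op": "arm_command", "data": {"steps": [[0,0,0,0],[0,0,0,0],[0,0,0,0],[0,0,0,0]], "claw": 0.3}}

```text
time_s: 16.0
tool_pos: [0.6229, 0.015, 0.065]
orientation: [0.003, 0.603, 0.798, -0.008]
contact_force: [-0.4, 0.2, 0.7]
grip_width: 0.0594
```

```bash
python3 -c "
from h import *;o=pose();print(o['orientation']);snap('wrist','q1');snap('side','q1s');snap('top','q1t')
crop('q1s',130,170,230,245,'q1sc',7.5);crop('q1t',200,100,275,155,'q1tc',10)"
```

```text
t 16.0 pos [622.89  15.01  65.03] jaw 15.81 F [-0.39  0.15  0.75] M [-0.04 -0.1   0.02] w 0.0594
[ 0.00337872  0.60312053  0.79760019 -0.00825571]
```

View pics/q1.png

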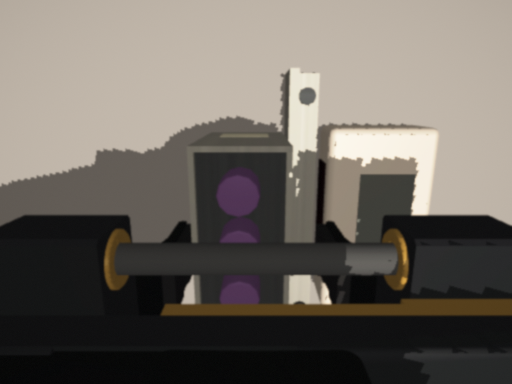

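View pics/q1sc.png

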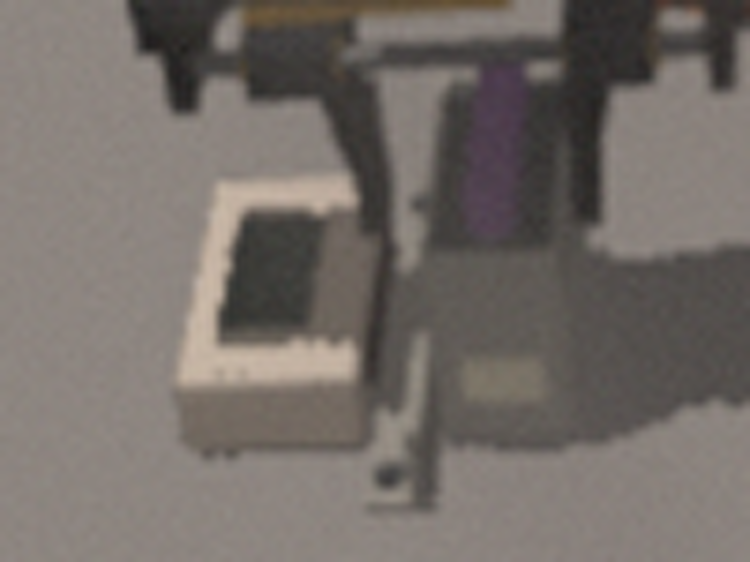

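View pics/q1tc.png

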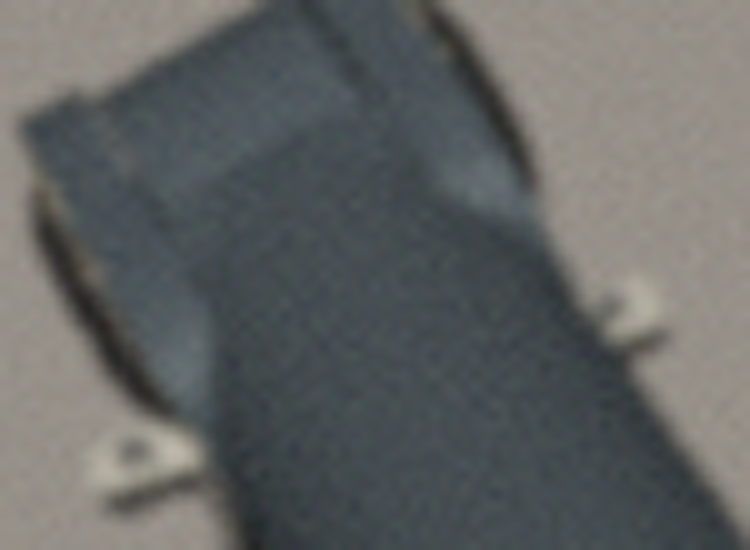

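```bash
python3 -c "
from h import *
crop('q1',180,60,330,220,'q1c',3.7)"
```

```text
(no output)
```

View pics/q1c.png

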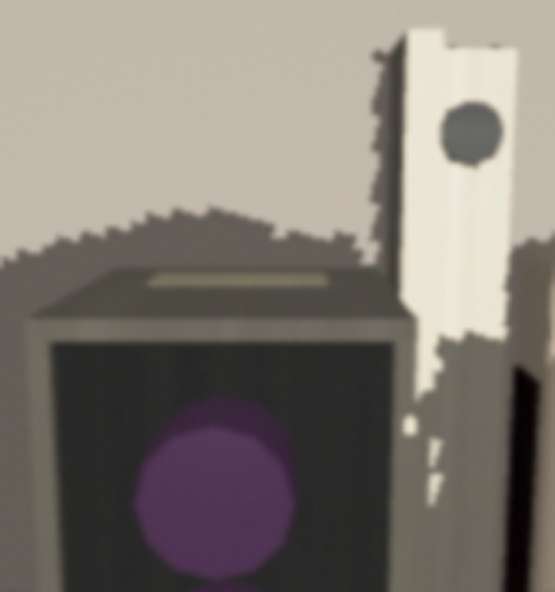

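```bash
python3 -c "
from h import *
c=load('q1')[1];O=np.array([.6395,.020]);a=np.radians(15.87);x=np.array([np.cos(a),np.sin(a)]);y=np.array([-x[1],x[0]])
for n,p,z in [('TL',(27,318),.075),('TR',(415,318),.075),('cap',(214,502),.092),('BL',(112,268),0),('BR',(378,268),0),('barF',(408,32),.032),('barB',(443,32),.032),('hole',(472,133),.002)]:
    q=atz(c,180+p[0]/3.7,60+p[1]/3.7,z)[:2]-O; print(n,'x_r',(1000*q@x).round(1),'y_r',(1000*q@y).round(1))
"
```

```text
TL x_r -44.8 y_r 50.1
TR x_r -1.4 y_r 50.2
cap x_r -23.0 y_r 33.4
BL x_r -45.7 y_r 49.9
BR x_r -0.5 y_r 49.9
barF x_r 0.8 y_r 84.5
barB x_r 5.6 y_r 84.5
hole x_r 14.2 y_r 71.9
```

{"op": "arm_command", "data": {"steps": [[1,0.3,0,0],[1,0.3,0,0],[1,0.3,0,0],[0.7,0.2,0,0]]}}

```text
time_s: 16.55
tool_pos: [0.6256, 0.0158, 0.0649]
orientation: [0.003, 0.603, 0.798, -0.01]
contact_force: [-1.7, -1.3, 1.8]
grip_width: 0.0609
```

{"op": "arm_command", "data": {"steps": [[0.8,0.2,0,0],[0.8,0.2,0,0]]}}

```text
time_s: 16.75
tool_pos: [0.6264, 0.0159, 0.0647]
orientation: [0.002, 0.603, 0.798, -0.011]
contact_force: [-1.7, -0.8, 1.8]
grip_width: 0.0614
```

```bash
python3 -c "
from h import *;o=pose();print(o['orientation'])"
```

```text
t 16.75 pos [626.38  15.95  64.72] jaw 15.8 F [-1.74 -0.76  1.78] M [-0.13  0.43 -0.02] w 0.0614
[ 0.00195183  0.60316201  0.79754583 -0.01060361]
```

{"op": "arm_command", "data": {"steps": [[1,0.3,0,0],[1,0.3,0,0]]}}

```text
time_s: 16.95
tool_pos: [0.6277, 0.0162, 0.0646]
orientation: [0.001, 0.603, 0.797, -0.012]
contact_force: [-3.5, -1.1, 2.3]
grip_width: 0.0608
```

{"op": "arm_command", "data": {"steps": [[1.5,0.4,0,0],[1.5,0.4,0,0]]}}

```text
time_s: 17.15
tool_pos: [0.6278, 0.0163, 0.0644]
orientation: [-0.001, 0.603, 0.797, -0.015]
contact_force: [-6.5, -1.6, 4.4]
grip_width: 0.061
```

```bash
python3 -c "
from h import *;o=pose();print(o['orientation']);snap('wrist','q2');crop('q2',180,60,330,220,'q2c',3.7)"
```

```text
t 17.15 pos [627.79  16.25  64.35] jaw 15.76 F [-6.46 -1.63  4.38] M [-0.34  1.32  0.01] w 0.061
[-7.10560489e-04  6.03392204e-01  7.97305784e-01 -1.48603523e-02]
```

View pics/q2c.png

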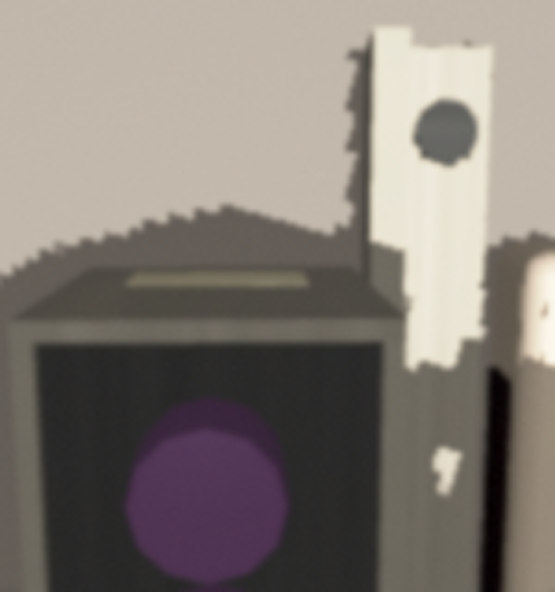

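{"op": "arm_command", "data": {"steps": [[-1,-0.3,0,0],[-1.5,-0.4,0,0],[-2,-0.5,0,0],[-1,-0.3,0,0],[0,0,0,0]]}}

```text
time_s: 17.7
tool_pos: [0.6246, 0.0155, 0.0644]
orientation: [0.001, 0.603, 0.797, -0.012]
contact_force: [-0.6, 0.5, -0.6]
grip_width: 0.0607
```

```bash
python3 -c "
from h import *;o=pose();print(o['orientation']);snap('wrist','q3');crop('q3',180,60,330,220,'q3c',3.7)"
```

```text
t 17.7 pos [624.56  15.52  64.39] jaw 15.79 F [-0.55  0.49 -0.65] M [-0.02  0.06  0.07] w 0.0607
[ 0.00090211  0.60324495  0.79746384 -0.01208897]
```

View pics/q3c.png

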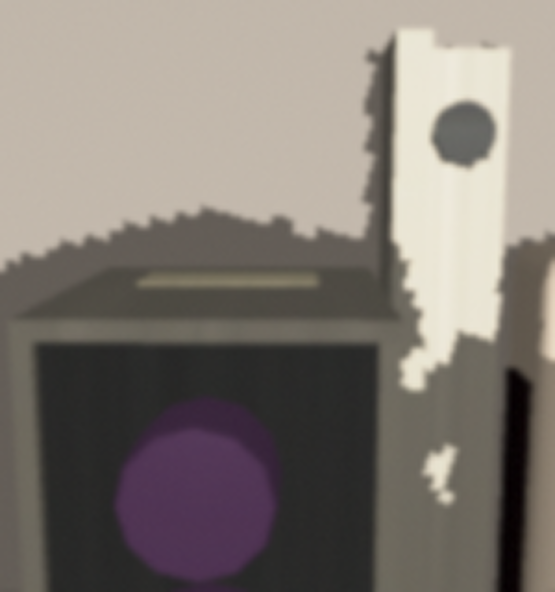

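```bash
python3 -c "
from h import *
O=np.array([.6395,.020]);a=np.radians(15.87);x=np.array([np.cos(a),np.sin(a)]);y=np.array([-x[1],x[0]])
for f,P in [('q2',[('TL',(12,318),.075),('TR',(405,318),.075),('BL',(92,268),0),('BR',(360,268),0),('barF',(373,28),.032),('hole',(446,132),.002)]),('q3',[('TL',(12,318),.075),('TR',(402,318),.075),('BL',(102,268),0),('BR',(368,268),0),('barF',(398,31),.032),('hole',(464,133),.002)])]:
  c=load(f)[1]; print(f)
  for n,p,z in P:
    q=atz(c,180+p[0]/3.7,60+p[1]/3.7,z)[:2]-O; print(n,'x_r',(1000*q@x).round(1),'y_r',(1000*q@y).round(1))
"
```

```text
q2
TL x_r -41.1 y_r 50.1
TR x_r 2.7 y_r 50.2
BL x_r -45.0 y_r 49.7
BR x_r 0.4 y_r 49.7
barF x_r 0.5 y_r 84.7
hole x_r 14.0 y_r 71.7
q3
TL x_r -44.5 y_r 50.2
TR x_r -1.0 y_r 50.3
BL x_r -46.2 y_r 49.9
BR x_r -1.1 y_r 50.0
barF x_r 0.8 y_r 84.6
hole x_r 14.0 y_r 71.8
```

{"op": "arm_command", "data": {"steps": [[-1.5,-0.4,0,0],[-2,-0.6,0,0],[-2,-0.6,0,0],[-1,-0.3,0,0],[0,0,0,0]]}}

```text
time_s: 18.25
tool_pos: [0.6182, 0.0137, 0.0647]
orientation: [0.001, 0.603, 0.797, -0.011]
contact_force: [0.4, 0.3, -0.0]
grip_width: 0.0607
```

```bash
python3 -c "
from h import *;o=pose();print(o['orientation'])"
```

```text
t 18.25 pos [618.24  13.72  64.74] jaw 15.79 F [ 0.41  0.26 -0.02] M [-0.02 -0.15 -0.03] w 0.0607
[ 0.00139377  0.60323821  0.79747871 -0.011377  ]
```

{"op": "arm_command", "data": {"steps": [[0,0,0,0],[0,0,0,0],[0,0,-1,0],[0,0,-1,0]], "claw": 1}}

```text
time_s: 18.65
tool_pos: [0.6181, 0.0136, 0.0638]
orientation: [0.001, 0.603, 0.797, -0.012]
contact_force: [-3.7, -1.1, 12.0]
grip_width: 0.044
```

```bash
python3 -c "
from h import *;o=pose();print(o['orientation'])"
```

```text
t 18.65 pos [618.15  13.64  63.76] jaw 15.78 F [-3.68 -1.11 11.95] M [-0.23  0.77  0.02] w 0.044
[ 0.00149638  0.60329382  0.79742861 -0.01191327]
```

{"op": "arm_command", "data": {"steps": [[0,0,-2,0],[0,0,-2,0],[0,0,-2,0]]}}

```text
time_s: 18.95
tool_pos: [0.6182, 0.0137, 0.0638]
orientation: [0.003, 0.603, 0.797, -0.014]
contact_force: [-4.3, -1.5, 13.5]
grip_width: 0.0436
```

```bash
python3 -c "
from h import *;o=pose();print(o['orientation'])"
```

```text
t 18.95 pos [618.24  13.69  63.8 ] jaw 15.75 F [-4.28 -1.47 13.49] M [-0.2   1.    0.02] w 0.0436
[ 0.00264411  0.60346827  0.79726436 -0.01373265]
```

{"op": "arm_command", "data": {"steps": [[-2,-0.6,-1.5,0],[-2,-0.6,-1.5,0],[-2,-0.6,-1.5,0]]}}

```text
time_s: 19.25
tool_pos: [0.6173, 0.0134, 0.0636]
orientation: [0.007, 0.604, 0.797, -0.009]
contact_force: [0.3, -0.2, 6.6]
grip_width: 0.0438
```

```bash
python3 -c "
from h import *;o=pose();print(o['orientation'])"
```

```text
t 19.25 pos [617.27  13.45  63.57] jaw 15.74 F [ 0.27 -0.17  6.63] M [ 0.23 -0.3  -0.03] w 0.0438
[ 0.00684512  0.60361447  0.79719542 -0.00906486]
```

{"op": "arm_command", "data": {"steps": [[-2,-0.6,-1,0],[-2,-0.6,-1,0]]}}

```text
time_s: 19.45
tool_pos: [0.6166, 0.0133, 0.0634]
orientation: [0.009, 0.604, 0.797, -0.006]
contact_force: [2.7, -0.3, 4.4]
grip_width: 0.0437
```

```bash
python3 -c "
from h import *;o=pose();print(o['orientation'])"
```

```text
t 19.45 pos [616.62  13.32  63.41] jaw 15.71 F [ 2.67 -0.3   4.45] M [ 0.3  -0.89 -0.08] w 0.0437
[ 0.00936646  0.60379892  0.79706213 -0.00557633]
```

{"op": "arm_command", "data": {"steps": [[0,0,0,0],[0,0,0,0],[0,0,0,0]], "claw": 0.4}}

```text
time_s: 19.75
tool_pos: [0.6137, 0.0123, 0.0614]
orientation: [0.007, 0.604, 0.797, -0.008]
contact_force: [0.3, -0.9, -0.4]
grip_width: 0.0515
```

```bash
python3 -c "
from h import *;o=pose();print(o['orientation'])"
```

```text
t 19.75 pos [613.67  12.33  61.39] jaw 15.72 F [ 0.25 -0.85 -0.44] M [ 0.01 -0.1   0.04] w 0.0515
[ 0.00722872  0.60369622  0.79713799 -0.00834593]
```

{"op": "arm_command", "data": {"steps": [[0,0,0,0],[0,0,0,0],[0,0,0,0]], "claw": 1}}

```text
time_s: 20.05
tool_pos: [0.6141, 0.0126, 0.061]
orientation: [0.007, 0.603, 0.797, -0.008]
contact_force: [0.2, -0.3, 1.6]
grip_width: 0.0437
```

```bash
python3 -c "
from h import *;o=pose();print(o['orientation'])"
```

```text
t 20.05 pos [614.12  12.58  61.03] jaw 15.75 F [ 0.22 -0.28  1.55] M [-0.   -0.12  0.01] w 0.0437
[ 0.00736588  0.60349936  0.79729055 -0.00787662]
```

{"op": "arm_command", "data": {"steps": [[1,0.3,0.2,0],[1.2,0.3,0.2,0],[1.2,0.3,0,0],[1,0.3,0,0]]}}

```text
time_s: 20.45
tool_pos: [0.6148, 0.0127, 0.061]
orientation: [0.005, 0.604, 0.797, -0.012]
contact_force: [-3.2, -0.8, 5.0]
grip_width: 0.0437
```

```bash
python3 -c "
from h import *;o=pose();print(o['orientation'])"
```

```text
t 20.45 pos [614.77  12.72  60.96] jaw 15.74 F [-3.21 -0.77  5.01] M [-0.14  0.73 -0.  ] w 0.0437
[ 0.00466952  0.60358559  0.7971914  -0.01218633]
```

{"op": "arm_command", "data": {"steps": [[1,0.3,0,0],[1,0.3,0,0]]}}

```text
time_s: 20.65
tool_pos: [0.615, 0.0129, 0.0611]
orientation: [0.004, 0.604, 0.797, -0.014]
contact_force: [-3.7, -0.9, 5.0]
grip_width: 0.044
```

```bash
python3 -c "
from h import *;o=pose();print(o['orientation'])"
```

```text
t 20.65 pos [615.04  12.85  61.08] jaw 15.74 F [-3.74 -0.9   5.01] M [-0.17  0.86  0.06] w 0.044
[ 0.00359677  0.6035297   0.79720576 -0.0142106 ]
```

```bash
python3 -c "
from h import *;snap('wrist','q4');crop('q4',180,60,330,220,'q4c',3.7)"
```

```text
(no output)
```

View pics/q4c.png

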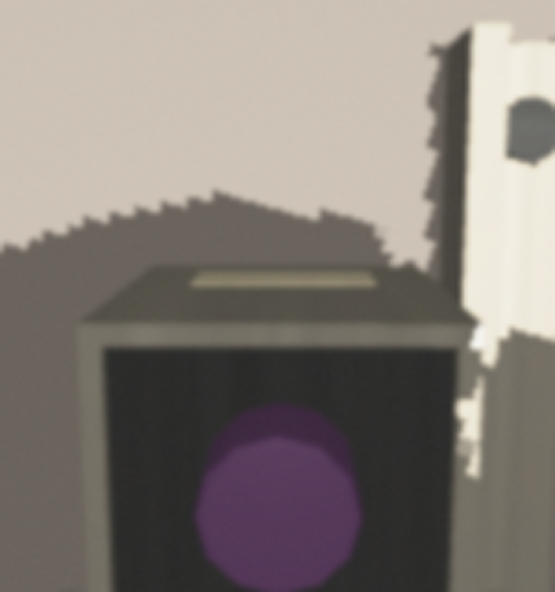

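```bash
python3 -c "
from h import *
O=np.array([.6395,.020]);a=np.radians(15.87);x=np.array([np.cos(a),np.sin(a)]);y=np.array([-x[1],x[0]])
for f,P in [('q4',[('TL',(80,322),.075),('TR',(477,322),.075),('BL',(152,266),0),('BR',(418,266),0),('barF',(473,24),.032),('hole',(535,130),.002)])]:
  c=load(f)[1]; print(f)
  for n,p,z in P:
    q=atz(c,180+p[0]/3.7,60+p[1]/3.7,z)[:2]-O; print(n,'x_r',(1000*q@x).round(1),'y_r',(1000*q@y).round(1))
"
```

```text
q4
TL x_r -46.1 y_r 50.4
TR x_r -3.1 y_r 50.4
BL x_r -47.1 y_r 50.1
BR x_r -2.9 y_r 50.1
barF x_r 0.7 y_r 84.8
hole x_r 14.9 y_r 71.7
```

{"op": "arm_command", "data": {"steps": [[0,0,1,0],[0.5,0.1,0.8,0],[0.8,0.2,0,0]]}}

```text
time_s: 21.0
tool_pos: [0.6166, 0.0131, 0.0614]
orientation: [0.003, 0.604, 0.797, -0.014]
contact_force: [0.4, -0.7, -2.3]
grip_width: 0.0438
```

```bash
python3 -c "
from h import *;o=pose();print(o['orientation'])"
```

```text
t 21.0 pos [616.64  13.14  61.45] jaw 15.74 F [ 0.44 -0.73 -2.31] M [ 0.03 -0.13 -0.02] w 0.0438
[ 0.00345672  0.60356108  0.79719372 -0.01357373]
```

{"op": "arm_command", "data": {"steps": [[1,0.3,0,0],[1,0.3,0,0],[0.6,0.2,0,0]]}}

```text
time_s: 21.3
tool_pos: [0.6184, 0.0136, 0.0611]
orientation: [0.003, 0.604, 0.797, -0.015]
contact_force: [-3.1, 0.1, 1.9]
grip_width: 0.0439
```

```bash
python3 -c "
from h import *;o=pose();print(o['orientation'])"
```

```text
t 21.3 pos [618.45  13.59  61.08] jaw 15.73 F [-3.1   0.13  1.92] M [-0.17  0.56  0.07] w 0.0439
[ 0.00256132  0.60361611  0.79713249 -0.01486018]
```

{"op": "arm_command", "data": {"steps": [[0.6,0.2,0,0],[0.6,0.2,0,0]]}}

```text
time_s: 21.5
tool_pos: [0.6186, 0.0136, 0.0611]
orientation: [0.002, 0.603, 0.797, -0.016]
contact_force: [-3.4, -1.5, 2.7]
grip_width: 0.0438
```

```bash
python3 -c "
from h import *;o=pose();print(o['orientation'])"
```

```text
t 21.5 pos [618.57  13.6   61.12] jaw 15.76 F [-3.38 -1.45  2.73] M [-0.16  0.77  0.1 ] w 0.0438
[ 0.00196536  0.60339886  0.79727273 -0.01619061]
```

{"op": "arm_command", "data": {"steps": [[0,0,0,0],[0,0,0,0],[0,0,0,0]], "claw": 0.35}}

```text
time_s: 21.8
tool_pos: [0.6212, 0.0145, 0.0618]
orientation: [0.004, 0.604, 0.797, -0.013]
contact_force: [0.1, 0.1, 0.5]
grip_width: 0.0547
```

```bash
python3 -c "
from h import *;o=pose();print(o['orientation']);snap('wrist','q5');crop('q5',180,60,330,220,'q5c',3.7)"
```

```text
t 21.8 pos [621.22  14.49  61.85] jaw 15.75 F [0.12 0.13 0.53] M [ 0.03 -0.11 -0.05] w 0.0547
[ 0.00376977  0.60352026  0.79722654 -0.01337664]
```

View pics/q5c.png

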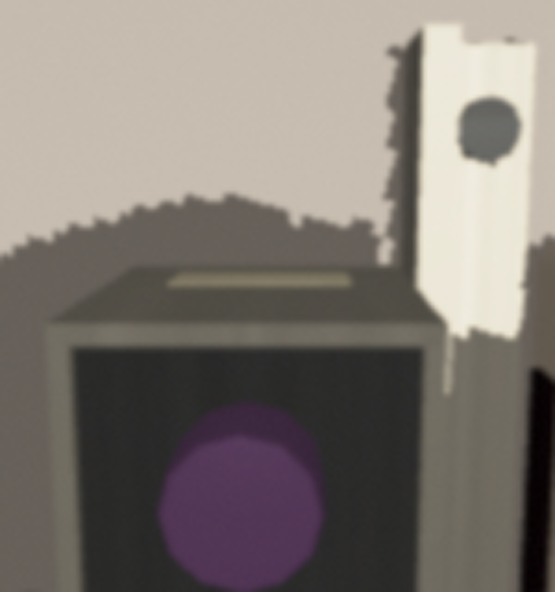

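```bash
cat > m.py <<'E'
from h import *
import sys,ast
O=np.array([.6395,.020]);a=np.radians(15.87);x=np.array([np.cos(a),np.sin(a)]);y=np.array([-x[1],x[0]])
def meas(f,P,ox=180,oy=60,s=3.7):
  c=load(f)[1]; print(f)
  for n,p,z in P:
    q=atz(c,ox+p[0]/s,oy+p[1]/s,z)[:2]-O; print(n,'x_r',(1000*q@x).round(1),'y_r',(1000*q@y).round(1))
E
python3 -c "
from m import *
meas('q5',[('TL',(48,322),.075),('TR',(447,322),.075),('BL',(132,266),0),('BR',(398,266),0),('barF',(424,26),.032),('hole',(489,129),.002)])"
```

```text
q5
TL x_r -43.4 y_r 50.1
TR x_r 0.1 y_r 50.2
BL x_r -44.1 y_r 50.0
BR x_r 0.3 y_r 50.0
barF x_r 0.7 y_r 84.6
hole x_r 14.2 y_r 71.9
```

{"op": "arm_command", "data": {"steps": [[0,0,0,0],[0,0,0,0],[0,0,0,0],[0,0,0,0],[0,0,0,0],[0,0,0,0],[0,0,0,0],[0,0,0,0],[0,0,0,0],[0,0,0,0],[0,0,0,0],[0,0,0,0],[0,0,0,0],[0,0,0,0],[0,0,0,0]]}}

```text
time_s: 23.35
tool_pos: [0.6223, 0.0148, 0.0622]
orientation: [0.004, 0.604, 0.797, -0.012]
contact_force: [1.0, -0.2, 0.2]
grip_width: 0.0568
```

```bash
python3 -c "
from h import *;o=pose();print(o['orientation'],o['joint_pos'])"
```

```text
t 23.35 pos [622.32  14.85  62.22] jaw 15.74 F [ 0.99 -0.16  0.2 ] M [ 0.08 -0.08  0.01] w 0.0568
[ 0.0044327   0.6035626   0.79720805 -0.01232347] [ 0.32470878  0.65718829 -0.60499694  1.77697426  0.50075187  0.87708764
 -0.24270853]
```

{"op": "arm_command", "data": {"steps": [[-1.2,-0.3,0,0],[-1.5,-0.4,0,0],[-0.8,-0.2,0,0],[0,0,0,0]]}}

```text
time_s: 23.75
tool_pos: [0.6184, 0.0139, 0.0622]
orientation: [0.004, 0.604, 0.797, -0.012]
contact_force: [0.1, 0.5, 0.2]
grip_width: 0.0564
```

{"op": "arm_command", "data": {"steps": [[0,0,0,0],[0,0,0,0],[0,0,0,0],[0,0,0,0]], "claw": 1}}

```text
time_s: 24.15
tool_pos: [0.6183, 0.0138, 0.0622]
orientation: [0.004, 0.604, 0.797, -0.012]
contact_force: [-0.7, 0.0, -0.1]
grip_width: 0.044
```

```bash
python3 -c "
from h import *;o=pose();print(o['orientation'])"
```

```text
t 24.15 pos [618.32  13.8   62.22] jaw 15.75 F [-0.66  0.03 -0.08] M [-0.01 -0.17 -0.02] w 0.044
[ 0.00437173  0.6035297   0.79723082 -0.01248207]
```

{"op": "arm_command", "data": {"steps": [[-1,-0.3,6,0],[-3,-0.8,12,0],[-8,-2,12,0],[-12,-3.5,6,0],[-12,-3.5,2,0],[-10,-3,0,0],[-6,-2,0,0],[-3,-1,0,0],[-1,0,0,0],[0,0,0,0]]}}

```text
time_s: 25.15
tool_pos: [0.5545, -0.0049, 0.1025]
orientation: [0.004, 0.604, 0.797, -0.014]
contact_force: [-0.1, -0.1, -2.9]
grip_width: 0.0437
```

```bash
python3 -c "
from h import *;o=pose();print(o['orientation'])"
```

```text
t 25.15 pos [554.47  -4.86 102.52] jaw 15.71 F [-0.08 -0.11 -2.94] M [ 0.06 -0.11 -0.01] w 0.0437
[ 0.0035586   0.6037728   0.79702146 -0.01423107]
```

{"op": "arm_command", "data": {"steps": [[0,0,0,-3],[0,0,0,-6],[0,0,0,-8],[0,0,0,-8],[0,0,0,-8],[0,0,0,-8],[0,0,0,-8],[0,0,0,-8],[0,0,0,-8],[0,0,0,-7],[0,0,0,-5],[0,0,0,-3],[0,0,0,-1.5],[0,0,0,0]]}}

```text
time_s: 26.55
tool_pos: [0.5603, 0.0008, 0.0993]
orientation: [-0.008, 0.983, 0.184, -0.01]
contact_force: [-0.1, -0.5, -2.7]
grip_width: 0.0437
```

```bash
python3 -c "
from h import *;o=pose();print(o['orientation'],o['joint_pos'])"
```

```text
t 26.55 pos [560.29   0.75  99.33] jaw -68.84 F [-0.13 -0.54 -2.69] M [-0.05 -0.07  0.01] w 0.0437
[-0.00814907  0.98291768  0.18359405 -0.00998305] [ 0.17735828  0.46995339 -0.31956699  1.90661093  0.17630675  0.81478956
 -1.43551112]
```

{"op": "arm_command", "data": {"steps": [[2,0,-3,-1.2],[3,0.3,-6,-1.6],[3,0.3,-8,-1.4],[3,0.3,-6,-0.7],[1,0.1,-3,-0.2],[0,0,-1,0],[0,0,0,0]]}}

```text
time_s: 27.25
tool_pos: [0.5733, 0.0021, 0.0686]
orientation: [-0.009, 0.99, 0.137, -0.01]
contact_force: [-0.5, -0.4, -2.4]
grip_width: 0.044
```

```bash
python3 -c "
from h import *;o=pose();print(o['orientation']);snap('wrist','e1')"
```

```text
t 27.25 pos [573.32   2.14  68.57] jaw -74.26 F [-0.48 -0.4  -2.36] M [-0.06 -0.06 -0.04] w 0.044
[-0.00895439  0.9904851   0.13693603 -0.01037316]
```

View pics/e1.png

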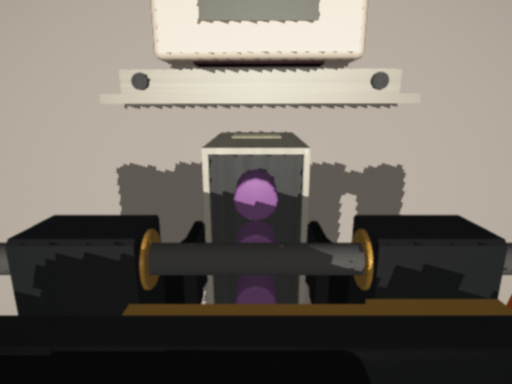

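```bash
python3 -c "
from m import *
crop('e1',90,60,270,175,'e1a',4.4);crop('e1',250,60,430,175,'e1b',4.4)"
```

```text
(no output)
```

View pics/e1a.png

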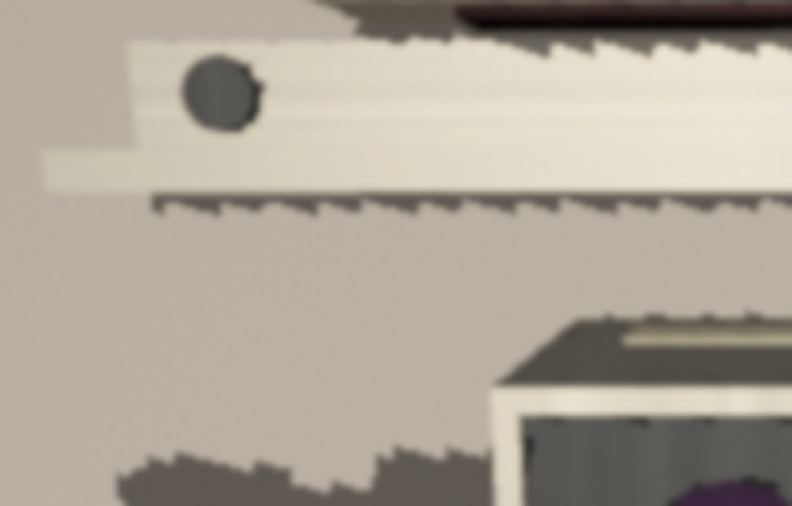

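View pics/e1b.png

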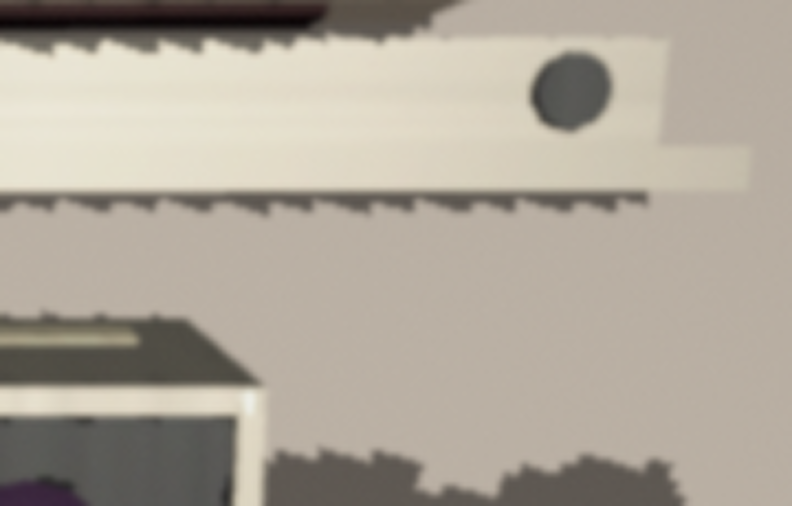

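```bash
python3 -c "
from m import *
meas('e1',[('TL',(492,385),.0814),('BL',(580,319),.0064),('tagL',(624,340),.02),('barL',(45,193),.032),('hL',(221,94),.002)],90,60,4.4)
meas('e1',[('TR',(264,385),.0814),('BR',(187,319),.0064),('tagR',(138,340),.02),('barR',(750,190),.032),('hR',(571,91),.002)],250,60,4.4)"
```

```text
e1
TL x_r -17.1 y_r 22.1
BL x_r -17.2 y_r 22.8
tagL x_r -18.9 y_r 15.4
barL x_r 0.0 y_r 85.0
hL x_r 13.3 y_r 72.7
e1
TR x_r -17.1 y_r -21.8
BR x_r -17.2 y_r -21.0
tagR x_r -18.8 y_r -13.4
barR x_r 0.3 y_r -85.8
hR x_r 13.4 y_r -73.1
```

{"op": "arm_command", "data": {"steps": [[2,0.3,-1,0],[3.5,0.5,-1,0],[3,0.5,-1,0],[1.5,0.3,-0.5,0],[0.5,0,0,0],[0,0,0,0]]}}

```text
time_s: 27.9
tool_pos: [0.5855, 0.0039, 0.0659]
orientation: [-0.009, 0.99, 0.137, -0.009]
contact_force: [0.1, 0.2, -2.6]
grip_width: 0.0438
```

```bash
python3 -c "
from m import *;o=pose();print(o['orientation']);q=o['tool_pos'][:2]-O;print(q@x*1000,q@y*1000)"
```

```text
t 27.9 pos [585.55   3.89  65.91] jaw -74.26 F [ 0.08  0.17 -2.57] M [-0.12 -0.02 -0.03] w 0.0438
[-0.00883863  0.99049892  0.13692764 -0.00919713]
-56.29928101969422 -0.7402142976272112
```

{"op": "arm_command", "data": {"steps": [[0.6,0.5,-1,0],[0.8,0.5,-1,0],[0.8,0.3,-0.8,0],[0.2,0,0,0],[0,0,0,0]]}}

```text
time_s: 28.4
tool_pos: [0.5879, 0.0053, 0.0628]
orientation: [-0.009, 0.99, 0.137, -0.009]
contact_force: [0.6, 0.4, -2.9]
grip_width: 0.044
```

```bash
python3 -c "
from m import *;o=pose();print(o['orientation']);q=o['tool_pos'][:2]-O;print(q@x*1000,q@y*1000)"
```

```text
t 28.4 pos [587.87   5.3   62.83] jaw -74.26 F [ 0.63  0.35 -2.95] M [-0.07 -0.05 -0.01] w 0.044
[-0.008839    0.99049712  0.13692846 -0.0093769 ]
-53.68062595761563 -0.023205864683849
```

{"op": "arm_command", "data": {"steps": [[0.8,0.25,0,0],[0.8,0.25,0,0],[0.8,0.25,0,0]]}}

```text
time_s: 28.7
tool_pos: [0.5901, 0.006, 0.0628]
orientation: [-0.009, 0.99, 0.137, -0.01]
contact_force: [-0.7, 0.3, -2.7]
grip_width: 0.0439
```

{"op": "arm_command", "data": {"steps": [[0.8,0.25,0,0],[0.8,0.25,0,0]]}}

```text
time_s: 28.9
tool_pos: [0.5904, 0.006, 0.0625]
orientation: [-0.009, 0.99, 0.137, -0.012]
contact_force: [-2.8, -0.2, -1.8]
grip_width: 0.0437
```

```bash
python3 -c "
from m import *;o=pose();print(o['orientation']);q=o['tool_pos'][:2]-O;print(q@x*1000,q@y*1000)"
```

```text
t 28.9 pos [590.37   6.03  62.54] jaw -74.26 F [-2.77 -0.17 -1.85] M [-0.19  0.52  0.06] w 0.0437
[-0.00853136  0.99047863  0.13691919 -0.01150824]
-51.08103130601967 -0.00619301539597948
```

{"op": "arm_command", "data": {"steps": [[0.5,0.15,-0.6,0],[0.5,0.15,-0.6,0]]}}

```text
time_s: 29.1
tool_pos: [0.5904, 0.006, 0.0623]
orientation: [-0.008, 0.99, 0.137, -0.013]
contact_force: [-6.6, -0.5, 6.2]
grip_width: 0.0437
```

{"op": "arm_command", "data": {"steps": [[0,0,0,0],[0,0,0,0],[0,0,0,0],[0,0,0,0]], "claw": 0.3}}

```text
time_s: 29.5
tool_pos: [0.5939, 0.007, 0.0638]
orientation: [-0.008, 0.991, 0.137, -0.009]
contact_force: [0.1, 0.5, 0.9]
grip_width: 0.06
```

```bash
python3 -c "
from m import *;o=pose();print(o['orientation']);q=o['tool_pos'][:2]-O;print(q@x*1000,q@y*1000);snap('wrist','e2')
crop('e2',90,60,270,175,'e2a',4.4);crop('e2',250,60,430,175,'e2b',4.4)"
```

```text
t 29.5 pos [593.88   6.99  63.79] jaw -74.26 F [0.14 0.52 0.94] M [-0.   -0.01 -0.03] w 0.06
[-0.00845398  0.99050371  0.13694756 -0.00873463]
-47.43885244714923 -0.042858349053068005
```

View pics/e2a.png

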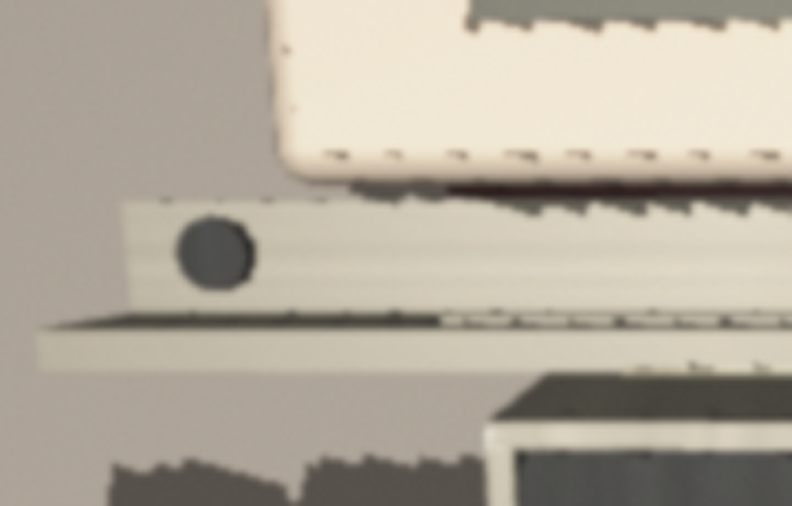

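View pics/e2b.png

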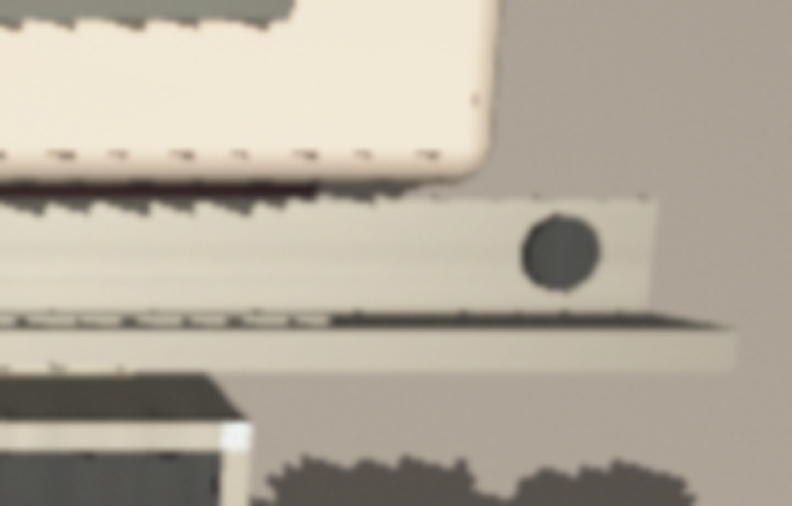

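```bash
python3 -c "
from m import *
meas('e2',[('TL',(487,424),.075),('barL',(40,371),.032),('hL',(217,254),.002)],90,60,4.4)
meas('e2',[('TR',(252,424),.075),('barR',(738,372),.032),('hR',(561,252),.002)],250,60,4.4)"
```

```text
e2
TL x_r 0.0 y_r 22.0
barL x_r 0.1 y_r 84.9
hL x_r 13.0 y_r 72.5
e2
TR x_r 0.1 y_r -22.0
barR x_r 0.2 y_r -85.9
hR x_r 13.3 y_r -73.3
```

{"op": "arm_command", "data": {"steps": [[0,0,3,0],[0,0,6,0],[0,0,10,0],[0,0,15,0],[0,0,20,0],[0,0,20,0],[-5,0,20,0],[-10,0,15,0],[-15,0,10,0],[-15,0,5,0],[-8,0,0,0],[-3,0,0,0],[0,0,0,0],[0,0,0,0]]}}

```text
time_s: 30.95
tool_pos: [0.5391, 0.0078, 0.2056]
orientation: [-0.008, 0.991, 0.137, -0.001]
contact_force: [-0.6, -0.1, -0.1]
grip_width: 0.0611
```

```bash
python3 -c "
from m import *;pose();snap('wrist','f1');snap('side','f1s');snap('top','f1t')
crop('f1s',130,160,230,245,'f1sc',7.5);crop('f1t',200,100,275,175,'f1tc',8)"
```

```text
t 30.95 pos [539.12   7.79 205.57] jaw -74.23 F [-0.57 -0.08 -0.06] M [ 0.   -0.01  0.  ] w 0.0611
```

View pics/f1.png

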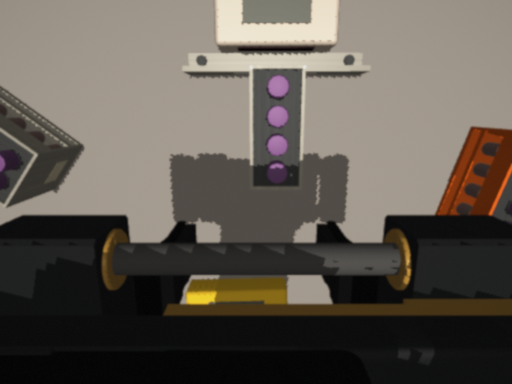

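View pics/f1s.png

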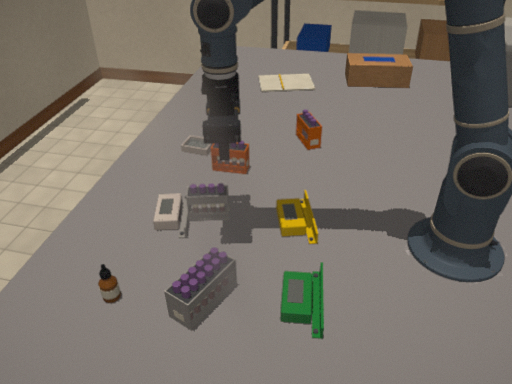

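View pics/f1sc.png

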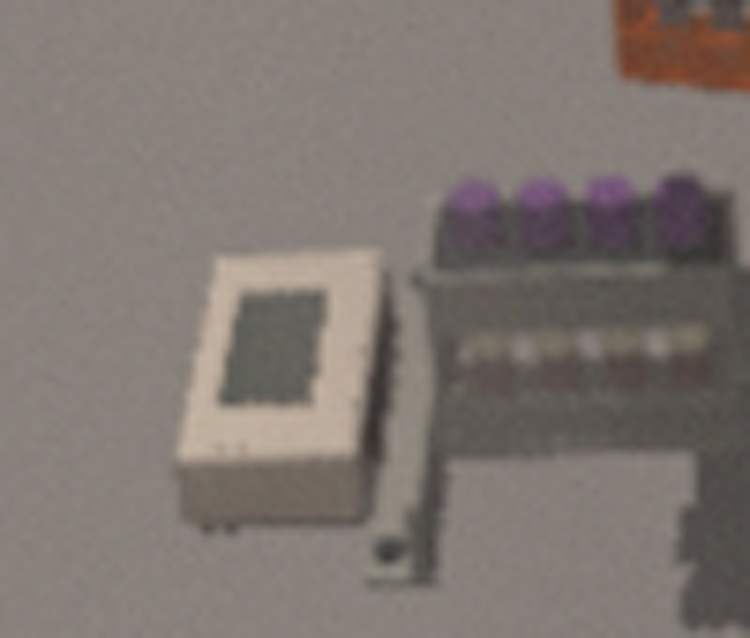

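```bash
python3 -c "
from m import *
crop('f1',175,40,380,195,'f1c',3.8)"
```

```text
(no output)
```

View pics/f1c.png

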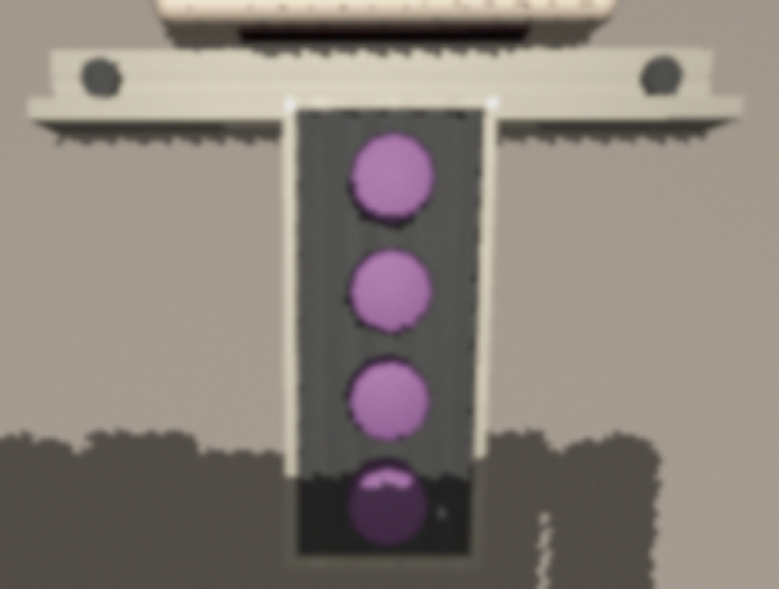

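```bash
python3 -c "
from m import *
meas('f1',[('TL',(284,98),.075),('TR',(498,98),.075),('BL',(287,564),.075),('BR',(480,564),.075),('cap1',(392,175),.092),('cap3',(389,400),.092),('barL',(28,121),.032),('barR',(743,120),.032),('hL',(101,77),.002),('hR',(662,76),.002)],175,40,3.8)"
```

```text
f1
TL x_r -0.3 y_r 22.1
TR x_r -0.4 y_r -22.0
BL x_r -99.1 y_r 21.9
BR x_r -98.9 y_r -21.4
cap1 x_r -16.6 y_r 0.4
cap3 x_r -60.6 y_r 0.3
barL x_r -0.2 y_r 85.0
barR x_r -0.3 y_r -85.6
hL x_r 13.7 y_r 72.1
hR x_r 13.6 y_r -73.0
```

```bash
python3 -c "
from h import *
print(hand_in())"
```

```text
the job is handed in; nothing more can be done
None
```

I presented the steel single-row rack to the white reader twice, as asked, and handed the job in at about 31 s of the 54 s allowed; no verdict was reported.

**Long side:** My first push left the rack 1 to 2 mm short of the bar. A second push from behind only tipped it, so I gripped it again and pushed until it touched. It then stood free of the gripper for about 1.9 s. The last picture showed a gap of about 0.5 mm at most, and the rack centred to about 0.5 mm.

**Short end:** I turned the rack a quarter turn, pushed the end up to the bar (about 6.6 N), released it and raised the arm clear. The last wrist picture, checked against the bar's own edges, showed:
- **Gap at the bar:** about 0.1 mm.
- **Centring:** off by about 0.5 mm.
- **Squareness:** within about 0.2°.

**Left alone:** The arm went nowhere near the double rack or the bottle. In the last side picture both look unmoved.

**Disagreements between checks:**
- Heights from two wrist views came out 2 to 7 mm low. I used the stated heights instead, and the measured lengths and widths then matched to about 2 mm.
- The tool picked up about 1 to 2° of tilt during moves, which the interface cannot correct directly. The rack still read as level after release.

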